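Clear the conveyor into a turned stack of stack-nest totes

ROBOT

A 6-joint arm with a two-finger parallel gripper is mounted at the origin on the work surface. World frame = base frame: x ahead of the robot, y to its left, z up, the work surface at z = 0. Lengths are in m, angles in rad, forces in N, time in s.
With the tool pointing down it reaches from about 0.25 to 0.725 m from the base axis. Payload 4 kg.
Tool frame: the origin (TCP) lies midway between the tips of the shut fingers; the grasp point (between the pads) lies bot.tcp_to_grasp behind it (bot.tcp_to_grasp is the distance from the TCP to the grasp point, in m); z points along the fingers, y is the line along which they close (so a half turn about z gives the same grasp; the last joint's range is limited). The gripper opens to 85 mm and grips with 20 to 120 N. Pads are 22 mm wide; open, the fingers measure 114 mm over their backs; the gripper's body (76 mm by 85 mm) begins 54 mm behind the grasp point. The pads swing forward as they close: fully open they stand 13 mm farther back than shut.
Start: joints at [0, 0.241, 0.005, 1.335, 0, 1.571], TCP at [0.5, -0, 0.231] pointing down, gripper open.
Joint ranges: [-2.72, 2.72], [-1.05, 1.87], [-1.09, 1.28], [-1.99, 2.15], [-1.42, 1.44], [-3.14, 3.14]. Speed limits (rad/s): [2.79, 2.79, 3.14, 3.14, 3.14, 3.14].

INTERFACE

Orientations are given as a unit quaternion [x, y, z, w].
In Python, from workcell import readout, camera, bot gives the robot as it stands. The module is installed in compiled form; this text tells all that it offers.
- The arm moves only by the tool jog_arm, never from a script. Its argument "motion" is a list of rows, each an object of numbers: "x", "y", "z": the shift along the tool's x, y, z in mm; "spin": the turn about the tool's z in degrees; "fingers": the closure, from -1 (fully open) to 1 (shut). A call has 1 to 8 rows; each row is the pose to reach, as a shift and turn from the pose commanded when the call began, along the tool's axes at that moment; what a row does not reach only later rows make up. A row lasts 1/8 s, in which the tool goes at most 62.5 mm and 10.7 degrees, less where a joint would pass 70% of its speed; a pose out of reach is approached as far as the arm can. A call with a gripper value outside its range is refused whole. The fingers move at their own pace and stop on an object; the grip force is fixed at half the most. Time passes only in rows, so rows that repeat a pose let the fingers close. It gives the time, the measured TCP pose, the force, the opening and the grip force at its end, in the units of the state.
- readout.get_obs(): the state, without advancing time (a new reading comes with each control period).
- camera(name): name is "scene" or "side" or "wrist"; returns a dict with "pixels" (420x560x3 uint8, red, green, blue), "K" (3x3 intrinsics, pixels), "rvec" (rotation vector, rad) and "tvec" (3), from world to camera coordinates, as OpenCV has them. Camera axes: x right, y down, z forward; pixel columns grow to the right and rows downward; lengths in m; the calibration is good to about 2 mm. A picture is of the moment at which its call begins. There is no depth.
- bot.job_done(): hands the job in; it is judged then, once.
The state is a dict: "clock": time; "joint_pos": joint angles; "joint_vel": joint speeds; "tau": joint torques, N m; "eef_pos": TCP position; "tool_rot": TCP orientation; "ft_force": force on the tool from outside, world axes, zero at the start; "ft_torque": the same for the moment, N m; "grip_width": finger opening in m; "grasp_force": force on a finger pad.
Only numpy, scipy, OpenCV 4.12 (cv2) and the standard library are available. Lean on these libraries where they do the work, as an engineer would, in place of code of your own. Each camera call takes 0.05 s, during which the arm holds its last target. There are 200 camera calls.

TASK

Clear the conveyor into the totes for transport: every cylinder barrel stands upright, port up, in a pocket of one of the two racked totes, three to a tote at most. Stack the second racked tote on the one in the locating plate and the plain tote on top of that as the cover, each turned end for end to the one below so that it stands level on the stacking ledges and does not nest down onto the barrels. Leave the gauge, the valve block and the screwdriver where they lie.

Things in the scene. Friction and masses are not known exactly. Their poses are not given: they have to be found in the camera images.
- plate_top (a point): Centre of the top face of the locating plate, an aluminium plate 200 x 164 x 6 mm with a low dark frame round the tote's base, fixed on the bench; the lowest tote stands in it. Its top face is 6 mm above the bench.
- tote_low_mid (a point): Lowest tote, standing in the locating plate. All three totes are one grey stack-nest moulding, 176 x 140 mm over the rim, 80 high, base 146 x 110 mm. This point: its centre, 40 mm above its underside; z up, x along its length to the end with the white card. On its floor (4 mm thick) a black rack 112 x 44 x 20 mm has three round 28 mm pockets, 38 mm apart along x, open down to the floor.
- tote_rack_mid (a point): Second tote, loose on the bench: as tote_low, with the same rack; 210 to 340 g. Its centre, 40 mm above its underside; z up, x to its card end. All totes: inside each long side two hollow columns 20 mm wide end in ledges 6 mm below the rim, at x = +56 and -22 mm, reaching in to 43 mm from the centre line; outside, the same columns are open channels.
- tote_plain_mid (a point): Third tote, loose on the bench: the same moulding but with a plain floor and no rack; 160 to 260 g. Its centre, 40 mm above its underside; z up, x to its card end. Round the top of every tote runs a straight grip band 8 mm thick and 26 mm deep, its outer faces 88 mm (ends) and 70 mm (long sides) from the centre; below it the walls are 2 mm and slope inwards.
- tote_low_card (a point): Middle of the outer face of tote_low's grip band at the card end: 88 mm along its x, 67 mm above its underside. A tote set into another with card ends the same way slips over the columns and nests, about 30 mm above it; turned end for end (half a turn) its base rests on the four ledges, 74 mm above the lower one, 6 mm inside its rim, with 6 mm of free play each way.
- tote_rack_card (a point): The same point on tote_rack.
- tote_plain_card (a point): The same point on tote_plain.
- tote_low_pocket0 (a point): Where the centre of a barrel comes when it stands on the floor in pocket 0 of tote_low: -38 mm along the tote's x from its centre, 36 mm above its underside (the rack's top is 12 mm below this point).
- tote_low_pocket1 (a point): Where the centre of a barrel comes when it stands on the floor in pocket 1 of tote_low: 0 mm along the tote's x from its centre, 36 mm above its underside (the rack's top is 12 mm below this point).
- tote_low_pocket2 (a point): Where the centre of a barrel comes when it stands on the floor in pocket 2 of tote_low: 38 mm along the tote's x from its centre, 36 mm above its underside (the rack's top is 12 mm below this point).
- tote_rack_pocket0 (a point): Where the centre of a barrel comes when it stands on the floor in pocket 0 of tote_rack: -38 mm along the tote's x from its centre, 36 mm above its underside (the rack's top is 12 mm below this point).
- tote_rack_pocket1 (a point): Where the centre of a barrel comes when it stands on the floor in pocket 1 of tote_rack: 0 mm along the tote's x from its centre, 36 mm above its underside (the rack's top is 12 mm below this point).
- tote_rack_pocket2 (a point): Where the centre of a barrel comes when it stands on the floor in pocket 2 of tote_rack: 38 mm along the tote's x from its centre, 36 mm above its underside (the rack's top is 12 mm below this point).
- barrel0_mid (a point): Centre (32 mm above the foot) of a pneumatic cylinder barrel, or None if it is absent: aluminium, 24 mm diameter and 56 mm tall, with a 12 mm brass port 8 mm high on top (64 mm in all), 80 g; it stands upright on the belt, z up.
- barrel1_mid (a point): Centre (32 mm above the foot) of a pneumatic cylinder barrel, or None if it is absent: aluminium, 24 mm diameter and 56 mm tall, with a 12 mm brass port 8 mm high on top (64 mm in all), 80 g; it stands upright on the belt, z up.
- barrel2_mid (a point): Centre (32 mm above the foot) of a pneumatic cylinder barrel, or None if it is absent: aluminium, 24 mm diameter and 56 mm tall, with a 12 mm brass port 8 mm high on top (64 mm in all), 80 g; it stands upright on the belt, z up.
- barrel3_mid (a point): Centre (32 mm above the foot) of a pneumatic cylinder barrel, or None if it is absent: aluminium, 24 mm diameter and 56 mm tall, with a 12 mm brass port 8 mm high on top (64 mm in all), 80 g; it stands upright on the belt, z up.
- barrel4_mid (a point): Centre (32 mm above the foot) of a pneumatic cylinder barrel, or None if it is absent: aluminium, 24 mm diameter and 56 mm tall, with a 12 mm brass port 8 mm high on top (64 mm in all), 80 g; it stands upright on the belt, z up.
- barrel5_mid (a point): Centre (32 mm above the foot) of a pneumatic cylinder barrel, or None if it is absent: aluminium, 24 mm diameter and 56 mm tall, with a 12 mm brass port 8 mm high on top (64 mm in all), 80 g; it stands upright on the belt, z up.
- belt_top (a point): Centre of the top of the belt of a small fixed, stopped conveyor, white belt 58 x 300 mm, 45 mm above the bench; its y runs along the belt, x across. A grey motor hangs at its robot side, below belt height.
- gauge: Bystander: a pressure gauge lying on the bench, 48 mm diameter, 24 mm high; origin at its underside.
- valve: Bystander: a small valve block lying on the bench, about 92 x 34 x 38 mm; origin at its underside.
- screwdriver: Bystander: a screwdriver lying on the bench, 170 mm long; origin at its underside.

How it is judged:
At the end, for the whole second after the job is handed in: Lowest tote in its plate (8 mm); each tote 74 mm (70.5-77.5) above the one below, centred within 12 mm, level within 0.05 rad, card ends opposite within 0.14 rad; every barrel upright (0.15 rad), its centre within 8 mm of a pocket's standing point (horizontal distance between tote_low_mid and plate_top below 0.008 m and height (world z) of tote_low_mid below 0.051 m and z of tote_rack_mid in the frame of tote_low_mid between 0.0705 and 0.0775 m and horizontal distance between tote_rack_mid and tote_low_mid below 0.012 m and angle between the x axis of tote_rack_mid and the x axis of tote_low_mid, either way round below 0.14 rad and x of tote_rack_card in the frame of tote_low_mid below -0.06 m and angle between each of tote_rack_mid, tote_plain_mid's own z axis and vertical below 0.05 rad and z of tote_plain_mid in the frame of tote_rack_mid between 0.0705 and 0.0775 m and horizontal distance between tote_plain_mid and tote_rack_mid below 0.012 m and angle between the x axis of tote_plain_mid and the x axis of tote_rack_mid, either way round below 0.14 rad and x of tote_plain_card in the frame of tote_rack_mid below -0.06 m and (distance between barrel0_mid and tote_low_pocket0 below 0.008 m or distance between barrel0_mid and tote_low_pocket1 below 0.008 m or distance between barrel0_mid and tote_low_pocket2 below 0.008 m or distance between barrel0_mid and tote_rack_pocket0 below 0.008 m or distance between barrel0_mid and tote_rack_pocket1 below 0.008 m or distance between barrel0_mid and tote_rack_pocket2 below 0.008 m) and angle between each of barrel0_mid, barrel1_mid, barrel2_mid, barrel3_mid, barrel4_mid, barrel5_mid's own z axis and vertical below 0.15 rad and (distance between barrel1_mid and tote_low_pocket0 below 0.008 m or distance between barrel1_mid and tote_low_pocket1 below 0.008 m or distance between barrel1_mid and tote_low_pocket2 below 0.008 m or distance between barrel1_mid and tote_rack_pocket0 below 0.008 m or distance between barrel1_mid and tote_rack_pocket1 below 0.008 m or distance between barrel1_mid and tote_rack_pocket2 below 0.008 m) and (distance between barrel2_mid and tote_low_pocket0 below 0.008 m or distance between barrel2_mid and tote_low_pocket1 below 0.008 m or distance between barrel2_mid and tote_low_pocket2 below 0.008 m or distance between barrel2_mid and tote_rack_pocket0 below 0.008 m or distance between barrel2_mid and tote_rack_pocket1 below 0.008 m or distance between barrel2_mid and tote_rack_pocket2 below 0.008 m) and (distance between barrel3_mid and tote_low_pocket0 below 0.008 m or distance between barrel3_mid and tote_low_pocket1 below 0.008 m or distance between barrel3_mid and tote_low_pocket2 below 0.008 m or distance between barrel3_mid and tote_rack_pocket0 below 0.008 m or distance between barrel3_mid and tote_rack_pocket1 below 0.008 m or distance between barrel3_mid and tote_rack_pocket2 below 0.008 m) and (distance between barrel4_mid and tote_low_pocket0 below 0.008 m or distance between barrel4_mid and tote_low_pocket1 below 0.008 m or distance between barrel4_mid and tote_low_pocket2 below 0.008 m or distance between barrel4_mid and tote_rack_pocket0 below 0.008 m or distance between barrel4_mid and tote_rack_pocket1 below 0.008 m or distance between barrel4_mid and tote_rack_pocket2 below 0.008 m) and (distance between barrel5_mid and tote_low_pocket0 below 0.008 m or distance between barrel5_mid and tote_low_pocket1 below 0.008 m or distance between barrel5_mid and tote_low_pocket2 below 0.008 m or distance between barrel5_mid and tote_rack_pocket0 below 0.008 m or distance between barrel5_mid and tote_rack_pocket1 below 0.008 m or distance between barrel5_mid and tote_rack_pocket2 below 0.008 m)); the robot touches nothing.
It fails at once if the gauge is disturbed (moved more than 20 mm) (distance of gauge from where it was at the start of the episode above 0.02 m).
It fails at once if the valve is disturbed (moved more than 20 mm) (distance of valve from where it was at the start of the episode above 0.02 m).
It fails at once if the screwdriver is disturbed (moved more than 20 mm) (distance of screwdriver from where it was at the start of the episode above 0.02 m).
Of barrel0, barrel1, barrel2, barrel3, barrel4, barrel5 only 4 to 6 are there at a start; the rules pass over those that are not, and their reading is None.
At some moment in a run one of tote_rack, tote_plain may be knocked a few centimetres aside while the robot is not near it.
It also fails if it takes over 210 s, if anything falls off the work surface, if the arm or the gripper's body presses on something with over 40 N, if the wrist force passes 120 N, or if a joint passes its speed limit or range.

## Working session

There is one attempt and no reset: what is moved stays moved. The work goes in short steps, Python scripts to look and compute and a tool call to move; the robot and the scene stay as the last step left them, time stands still between calls to the robot, and variables do not carry over. Pictures are saved under pics/ and viewed, at most 14 in all, crops included, and the job is handed in when it is done.

Besides the shell and the picture viewer there is one more tool, called after "Request:" as name(argument=value, ...) on one line, values as JSON. jog_arm: Moves the arm, as the interface text tells. Its arguments: {"type":"object","properties":{"motion":{"type":"array"}},"required":["motion"]}

```bash
mkdir -p pics
cat > h.py <<'E'
import numpy as np, cv2
from workcell import readout, camera, bot
def shot(name,fn=None):
    c=camera(name)
    if fn: cv2.imwrite('pics/'+fn,cv2.cvtColor(c['pixels'],cv2.COLOR_RGB2BGR))
    return c
def P(c):
    R=cv2.Rodrigues(np.array(c['rvec'],float))[0]; return R,np.array(c['tvec'],float).ravel(),np.array(c['K'],float)
def proj(c,p):
    R,t,K=P(c); q=(R@np.atleast_2d(p).T).T+t; q=q@K.T; return q[:,:2]/q[:,2:]
def unproj(c,uv,z):
    R,t,K=P(c); uv=np.atleast_2d(uv); d=np.c_[uv,np.ones(len(uv))]@np.linalg.inv(K).T@R; o=-R.T@t
    return o+d*((z-o[2])/d[:,2])[:,None]
E
python3 - <<'E'
from h import *
for n in('scene','side','wrist'):
    c=shot(n,n+'0.png'); R,t,K=P(c); print(n,K[0,0],K[0,2],K[1,2],-R.T@t,R[2])
print(readout.get_obs(),bot.tcp_to_grasp)
a=np.hstack([cv2.imread('pics/scene0.png'),cv2.imread('pics/side0.png')])
E
```

```text
scene 524.7335238134369 279.38845763541457 207.7511544971336 [ 1.26457097 -0.82921166  1.02929029] [-0.51335803  0.57686181 -0.63536917]
side 496.5706492340169 278.7609393325605 211.01671984340618 [-0.18386793  0.71172556  0.68295783] [ 0.59235731 -0.60622146 -0.53066784]
wrist 329.5341969767457 280.2189066924623 208.2851991832383 [0.50095222 0.06877035 0.37418181] [-0.00242159 -0.2707513  -0.96264629]
{'clock': 0.15, 'joint_pos': array([-3.85304772e-05,  2.41278831e-01,  4.03356083e-03,  1.33521806e+00,
       -1.90952890e-05,  1.57077659e+00]), 'joint_vel': array([-0.00073272, -0.0020069 ,  0.00531396, -0.00133706,  0.00138348,
        0.00160997]), 'tau': array([-1.62746033e-03, -3.72633219e+01,  2.52638429e+01,  1.23480460e-02,
       -1.30651040e-05,  1.49362950e-05]), 'eef_pos': array([ 4.99512977e-01, -2.50418936e-05,  2.30597994e-01]), 'tool_rot': array([ 7.07113176e-01,  7.07099895e-01, -5.96110060e-04, -5.82641995e-04]), 'ft_force': array([0.49716872, 0.37880935, 0.96337276]), 'ft_torque': array([-0.00696798,  0.01873197, -0.0255704 ]), 'grasp_force': 0.0, 'grip_width': 0.08574039067611036} 0.0187
```

View pics/scene0.png

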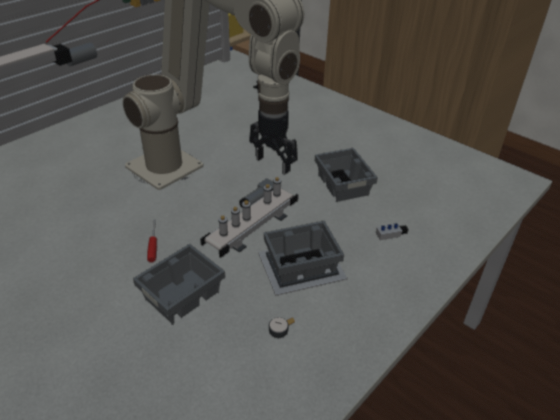

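View pics/side0.png

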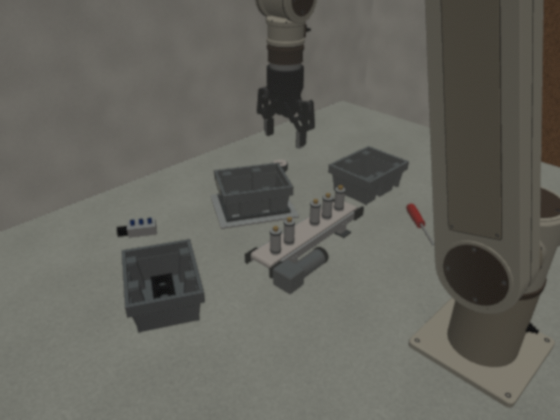

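Run:
```python
from h import *
a=cv2.imread('pics/scene0.png')[135:345,125:415]; cv2.imwrite('pics/sc1.png',cv2.convertScaleAbs(cv2.resize(a,None,fx=2.75,fy=2.75,interpolation=cv2.INTER_CUBIC),alpha=1.7))
a=cv2.imread('pics/side0.png')[140:335,110:420]; cv2.imwrite('pics/si1.png',cv2.convertScaleAbs(cv2.resize(a,None,fx=2.55,fy=2.55,interpolation=cv2.INTER_CUBIC),alpha=1.7))
```

```text
(no output)
```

View pics/sc1.png

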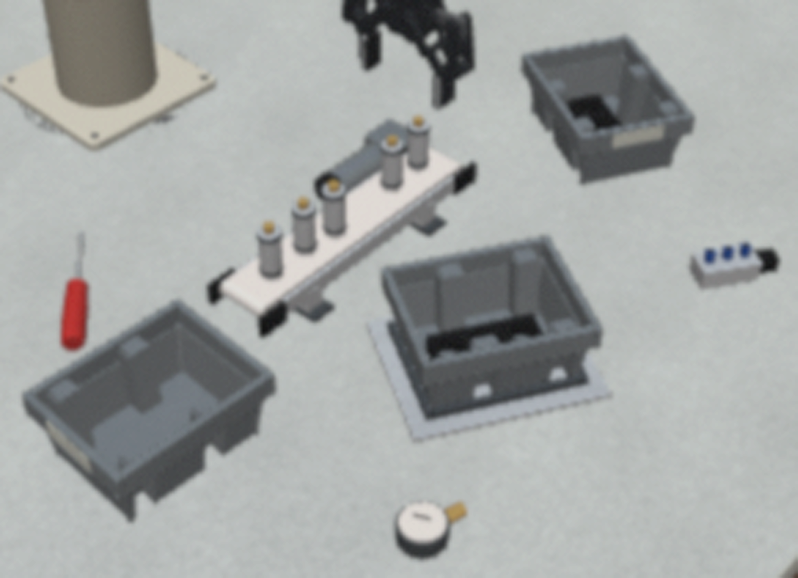

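View pics/si1.png

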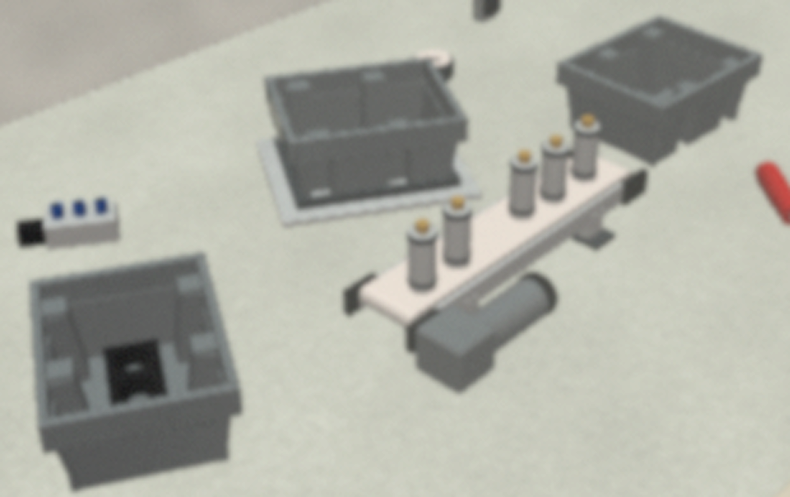

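```bash
cat >> h.py <<'E'
from scipy.optimize import least_squares
def fit_rect(obs,z,g,hx=.088,hy=.070):
    # obs: list of (cam, Nx2 uv corners) ; corners assigned to nearest projected corner
    L=np.array([[hx,hy],[hx,-hy],[-hx,-hy],[-hx,hy]])
    def f(p):
        c,s=np.cos(p[2]),np.sin(p[2]); W=np.c_[L@np.array([[c,s],[-s,c]])+p[:2],np.full(4,z)]
        out=[]
        for cam,uv in obs:
            q=proj(cam,W); out.append((q-np.array(uv)[np.argmin(((q[:,None]-np.array(uv)[None])**2).sum(-1),1)]).ravel())
        return np.concatenate(out)
    r=least_squares(f,g,loss='soft_l1'); return r.x,np.sqrt(np.mean(r.fun**2))
E
python3 - <<'E'
from h import *
s=shot('scene');d=shot('side')
S=lambda a:np.array(a)/2.75+[125,135]; D=lambda a:np.array(a)/2.55+[110,140]
T={'low':([(383,270),(548,238),(601,328),(427,372)],[(265,78),(430,60),(466,122),(290,138)],.086),
'rack':([(523,57),(628,37),(692,118),(578,145)],[(30,283),(203,255),(240,400),(42,432)],.08),
'plain':([(25,398),(178,303),(273,378),(122,482)],[(558,68),(660,17),(762,60),(660,107)],.08)}
for n,(a,b,z) in T.items():
    wa=unproj(s,S(a),z);wb=unproj(d,D(b),z)
    print(n,wa[:,:2].round(3).tolist(),wb[:,:2].round(3).tolist())
    best=min((fit_rect([(s,S(a)),(d,D(b))],z,[*((wa+wb)/2).mean(0)[:2],t]) for t in np.arange(0,3.1,.3)),key=lambda r:r[1]); print(best)
a=unproj(s,S([(269,226),(304,202),(334,184),(393,140),(418,120)]),.109);b=unproj(d,D([(422,223),(457,201),(524,155),(556,140),(588,120)]),.109)
print(a.round(4),b.round(4)[::-1])
print('belt',unproj(s,S([(222,287),(282,310),(470,163),(415,150)]),.045).round(3))
print('gauge',unproj(s,S([(422,530)]),.02),'valve',unproj(s,S([(695,270),(775,260)]),.02),'scr',unproj(s,S([(72,340),(82,240)]),.01),'motor',unproj(s,S([(325,185),(400,135)]),.03))
E
```

```text
low [[0.546, -0.079], [0.632, 0.069], [0.748, 0.003], [0.669, -0.15]] [[0.741, 0.008], [0.65, -0.141], [0.533, -0.071], [0.629, 0.068]]
(array([ 0.64580824, -0.03938507,  4.19368024]), np.float64(1.3288247550381433))
rack [[0.401, 0.309], [0.465, 0.431], [0.615, 0.347], [0.554, 0.218]] [[0.607, 0.356], [0.541, 0.236], [0.381, 0.324], [0.451, 0.439]]
(array([0.49855692, 0.33701523, 2.63908072]), np.float64(1.8288636972579784))
plain [[0.43, -0.414], [0.433, -0.243], [0.57, -0.247], [0.566, -0.414]] [[0.551, -0.231], [0.551, -0.411], [0.41, -0.399], [0.425, -0.237]]
(array([ 0.49381896, -0.32864827,  4.68098904]), np.float64(1.8190405615535075))
[[ 0.4384 -0.1289  0.109 ]
 [ 0.4363 -0.0796  0.109 ]
 [ 0.4374 -0.0386  0.109 ]
 [ 0.4294  0.0567  0.109 ]
 [ 0.4242  0.1012  0.109 ]] [[ 0.4282 -0.1232  0.109 ]
 [ 0.4256 -0.0738  0.109 ]
 [ 0.4287 -0.0334  0.109 ]
 [ 0.4192  0.0627  0.109 ]
 [ 0.4167  0.1065  0.109 ]]
belt [[ 0.416 -0.176  0.045]
 [ 0.483 -0.157  0.045]
 [ 0.462  0.147  0.045]
 [ 0.402  0.122  0.045]]
gauge [[ 0.75020783 -0.2436509   0.02      ]] valve [[0.73052728 0.1987952  0.02      ]
 [0.78282847 0.27075467 0.02      ]] scr [[ 0.33742916 -0.3058184   0.01      ]
 [ 0.22298041 -0.20728634  0.01      ]] motor [[0.36052072 0.02110833 0.03      ]
 [0.35692794 0.14525829 0.03      ]]
```

```bash
python3 - <<'E'
from h import *
E
echo
```

```text
(no output)
```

View pics/wrist0.png

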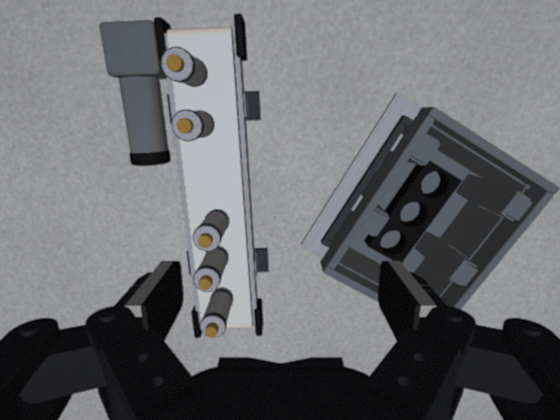

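Request:
jog_arm(motion=[{"x": -30, "y": 38, "z": 15, "spin": 10}, {"x": -60, "y": 77, "z": 30, "spin": 20}, {"x": -91, "y": 116, "z": 45, "spin": 30}, {"x": -91, "y": 116, "z": 45, "spin": 30}, {"x": -91, "y": 116, "z": 45, "spin": 30}])

```text
validation failed for argument at $.mo...
```

Run:
```python
from h import *
c=shot('wrist','w1.png'); o=readout.get_obs(); print(o['eef_pos'],o['joint_pos'],o['tool_rot'],o['ft_force'])
print('low c',proj(c,[.646,-.039,.086]))
```

```text
[4.99808874e-01 1.66032850e-05 2.30987231e-01] [3.09841233e-05 2.40934785e-01 4.60272300e-03 1.33518322e+00
 3.68087373e-06 1.57082770e+00] [ 7.07106872e-01  7.07106599e-01 -2.52895758e-04 -2.55482679e-04] [-0.01514133  0.61087673 -0.39387471]
low c [[436.42138872 235.72461056]]
```

View pics/w1.png

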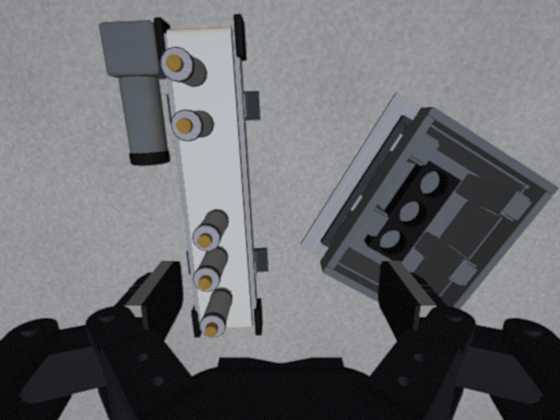

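Request:
jog_arm(motion=[{"x": -30, "y": 38, "z": 15, "spin": 10, "fingers": -1}, {"x": -60, "y": 77, "z": 30, "spin": 20, "fingers": -1}, {"x": -91, "y": 116, "z": 45, "spin": 30, "fingers": -1}, {"x": -91, "y": 116, "z": 45, "spin": 30, "fingers": -1}, {"x": -91, "y": 116, "z": 45, "spin": 30, "fingers": -1}])

```text
clock: 0.92
eef_pos: [0.6155, -0.0909, 0.1857]
tool_rot: [0.866, 0.5, -0.001, -0.001]
ft_force: [-0.3, 0.9, -0.1]
grip_width: 0.0851
grasp_force: 0.0
```

Run:
```python
from h import *
c=shot('wrist','w2.png'); o=readout.get_obs(); print(o['eef_pos'],o['joint_pos'])
cv2.imwrite('pics/w2c.png',cv2.convertScaleAbs(cv2.resize(cv2.imread('pics/w2.png'),(800,600),interpolation=cv2.INTER_CUBIC),alpha=1.5))
```

```text
[ 0.61551092 -0.0905353   0.18663408] [-1.46160551e-01  5.06143798e-01  2.78297362e-01  1.34323017e+00
  2.42092644e-04  1.94721856e+00]
```

View pics/w2c.png

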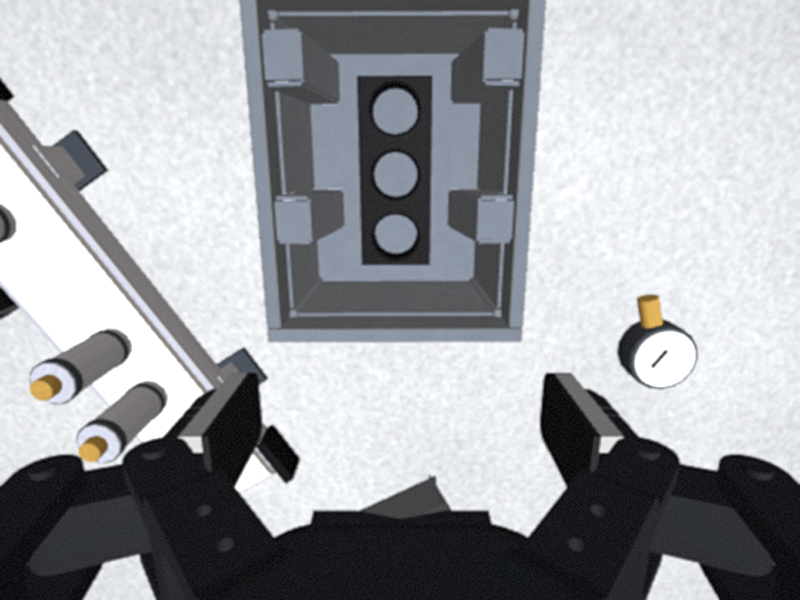

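```bash
cat >> h.py <<'E'
def rack_fit(c,z,g,roi):
    im=cv2.cvtColor(c['pixels'],cv2.COLOR_RGB2GRAY); x0,y0,x1,y1=roi
    big=cv2.resize(im[y0:y1,x0:x1],None,fx=4,fy=4,interpolation=cv2.INTER_CUBIC)
    t=np.percentile(big,3)*.5+np.percentile(big,60)*.5
    m=(big<38).astype(np.uint8) if t>38 else (big<t).astype(np.uint8)
    cs=cv2.findContours(m,cv2.RETR_EXTERNAL,cv2.CHAIN_APPROX_NONE)[0]; k=max(cs,key=cv2.contourArea)
    h=cv2.boxPoints(cv2.minAreaRect(k)); q=cv2.approxPolyDP(cv2.convexHull(k),8,True)[:,0]
    uv=(q+.5)/4-.5+[x0,y0]; return uv,fit_rect([(c,uv)],z,g,.056,.022),t
E
python3 - <<'E'
from h import *
c=camera('wrist'); 
uv,r,t=rack_fit(c,.030,[.646,-.039,1.05],(243,48,309,192)); print(uv,r,t)
p,_=r
for k in(-.038,0,.038): print(p[:2]+k*np.array([np.cos(p[2]),np.sin(p[2])]))
# rim fit
print(fit_rect([(c,np.array([(269,340),(521,340)])/1.42857)],.086,[*p])[0], unproj(c,np.array([(269,341),(521,341)])/1.42857,.086))
E
```

```text
[[300.875  54.125]
 [299.125 183.875]
 [254.125 184.125]
 [250.375  55.125]] (array([ 0.64462167, -0.0344885 ,  1.05394704]), np.float64(1.1018474054082843)) 56.5
[ 0.62584422 -0.06752495]
[ 0.64462167 -0.0344885 ]
[ 0.66339912 -0.00145204]
[ 0.55825568 -0.18548821  1.04754602] [[ 0.54105445 -0.07571941  0.086     ]
 [ 0.66188859 -0.14541347  0.086     ]]
```

Request:
jog_arm(motion=[{"x": -38, "y": -46, "z": -44, "spin": 0, "fingers": -1}, {"x": -76, "y": -92, "z": -44, "spin": 0, "fingers": -1}, {"x": -114, "y": -138, "z": -44, "spin": 0, "fingers": -1}, {"x": -152, "y": -184, "z": -44, "spin": 0, "fingers": -1}, {"x": -152, "y": -184, "z": -44, "spin": 0, "fingers": -1}, {"x": -152, "y": -184, "z": -44, "spin": 0, "fingers": -1}])

```text
clock: 1.78
eef_pos: [0.3812, -0.1304, 0.2318]
tool_rot: [0.866, 0.5, 0.002, 0.002]
ft_force: [1.1, -0.1, -0.4]
grip_width: 0.0856
grasp_force: 0.0
```

```bash
cat >> h.py <<'E'
def ports(c,z):
    im=c['pixels'].astype(np.float32); big=cv2.resize(im,None,fx=4,fy=4,interpolation=cv2.INTER_CUBIC)
    r,g,b=big[...,0],big[...,1],big[...,2]; m=((r-b>50)&(r>80)).astype(np.uint8)
    n,l,st,ce=cv2.connectedComponentsWithStats(m); out=[]
    for i in range(1,n):
        if st[i,4]>300: out.append(((ce[i]+.5)/4-.5,st[i,4]))
    return [(uv.round(1),a,unproj(c,uv,z)[0].round(4)) for uv,a in out]
E
python3 - <<'E'
from h import *
c=shot('wrist','w3.png'); o=readout.get_obs(); print(o['eef_pos'])
for p in ports(c,.109): print(p)
E
```

```text
[ 0.38187695 -0.13048191  0.23158004]
(array([277. ,  60.3]), np.int32(2854), array([ 0.4349, -0.0354,  0.109 ]))
(array([300.4, 111.1]), np.int32(2436), array([ 0.4324, -0.0759,  0.109 ]))
(array([333.1, 164. ]), np.int32(2223), array([ 0.4353, -0.1251,  0.109 ]))
(array([290.7, 312.2]), np.int32(19316), array([ 0.3382, -0.2268,  0.109 ]))
```

View pics/w3.png

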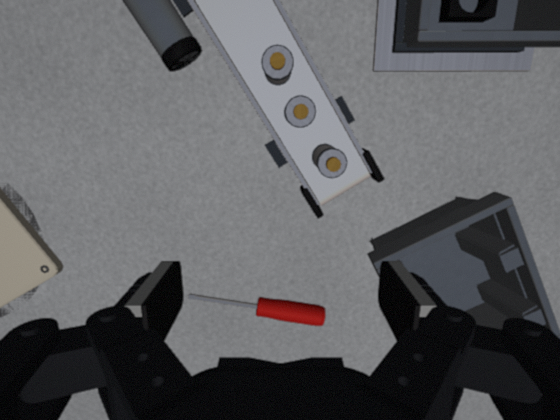

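Request:
jog_arm(motion=[{"x": 31.6, "y": 43.9, "z": 30, "spin": 0, "fingers": -1}, {"x": 31.6, "y": 43.9, "z": 60, "spin": 0, "fingers": -1}, {"x": 31.6, "y": 43.9, "z": 110, "spin": 0, "fingers": -1}, {"x": 31.6, "y": 43.9, "z": 161, "spin": 0, "fingers": -1}, {"x": 31.6, "y": 43.9, "z": 161, "spin": 0, "fingers": -1}, {"x": 31.6, "y": 43.9, "z": 161, "spin": 0, "fingers": 1}, {"x": 31.6, "y": 43.9, "z": 161, "spin": 0, "fingers": 1}, {"x": 31.6, "y": 43.9, "z": 161, "spin": 0, "fingers": 1}])

```text
clock: 2.82
eef_pos: [0.436, -0.1256, 0.0711]
tool_rot: [0.866, 0.5, 0.001, 0.001]
ft_force: [0.5, -0.5, 0.1]
grip_width: 0.0322
grasp_force: 0.0
```

Request:
jog_arm(motion=[{"x": 0, "y": 0, "z": 0, "spin": 0, "fingers": 1}, {"x": 0, "y": 0, "z": 0, "spin": 0, "fingers": 1}, {"x": 0, "y": 0, "z": -40, "spin": 0, "fingers": 1}, {"x": 0, "y": 0, "z": -90, "spin": 0, "fingers": 1}, {"x": 0, "y": 0, "z": -90, "spin": 0, "fingers": 1}, {"x": 0, "y": 0, "z": -90, "spin": 0, "fingers": 1}])

```text
clock: 3.58
eef_pos: [0.4342, -0.1252, 0.1593]
tool_rot: [0.866, 0.5, 0.0, 0.0]
ft_force: [-0.5, -0.2, -1.7]
grip_width: 0.0223
grasp_force: 58.9
```

Run:
```python
from h import *
c=shot('wrist','w4.png'); o=readout.get_obs(); print(o['eef_pos'],o['grip_width'],o['grasp_force'])
z=o['eef_pos'][2]-.070+.109
for p in ports(c,z): print(p, p[2]-o['eef_pos'])
```

```text
[ 0.4335793  -0.12501408  0.15851754] 0.022513433683881007 58.89235317707062
(array([199.7,  99. ]), np.int32(5383), array([ 0.451 , -0.0491,  0.1975])) [0.0174207  0.07591408 0.03898246]
(array([234.5, 163.8]), np.int32(4559), array([ 0.4496, -0.0712,  0.1975])) [0.0160207  0.05381408 0.03898246]
(array([280.5, 312.7]), np.int32(11096), array([ 0.4351, -0.1256,  0.1975])) [ 0.0015207  -0.00058592  0.03898246]
```

View pics/w4.png

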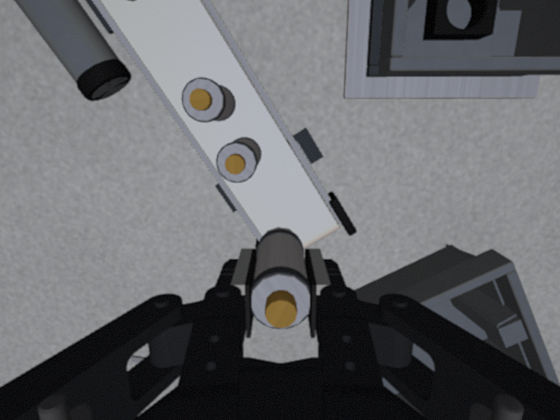

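Request:
jog_arm(motion=[{"x": 44, "y": 27, "z": 0, "spin": 0, "fingers": 1}, {"x": 89, "y": 54, "z": 0, "spin": 0, "fingers": 1}, {"x": 133, "y": 82, "z": 0, "spin": 0, "fingers": 1}, {"x": 178, "y": 109, "z": 0, "spin": 0, "fingers": 1}, {"x": 222, "y": 136.4, "z": 0, "spin": 0, "fingers": 1}, {"x": 222, "y": 136.4, "z": 0, "spin": 0, "fingers": 1}, {"x": 222, "y": 136.4, "z": 50, "spin": 0, "fingers": 1}, {"x": 222, "y": 136.4, "z": 50, "spin": 0, "fingers": 1}])

```text
clock: 4.62
eef_pos: [0.658, -0.0016, 0.1032]
tool_rot: [0.866, 0.5, -0.006, -0.003]
ft_force: [-0.9, 0.3, -0.6]
grip_width: 0.0224
grasp_force: 59.1
```

Run:
```python
from h import *
c=shot('wrist','w5.png'); o=readout.get_obs(); print(o['eef_pos'],o['ft_force'])
print(proj(c,[[.6258,-.0673,.03],[.6447,-.0343,.03],[.6636,-.0013,.03]]).round(1))
```

```text
[ 0.66017819 -0.00170051  0.10637783] [ 0.27439682 -0.00119877 -0.99680658]
[[287.  311.6]
 [287.1 265.4]
 [287.1 214.9]]
```

View pics/w5.png

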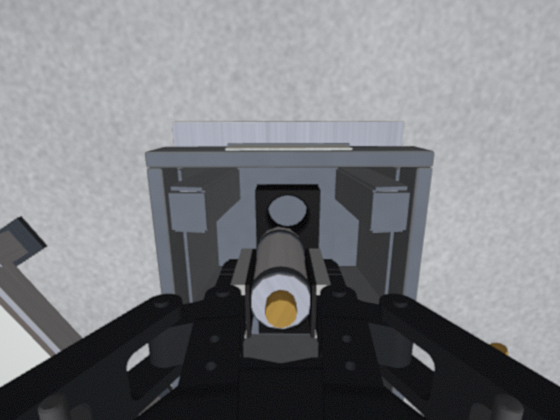

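Request:
jog_arm(motion=[{"x": 0, "y": 0, "z": 20, "spin": 0, "fingers": 1}, {"x": 0, "y": 0, "z": 40, "spin": 0, "fingers": 1}, {"x": 0, "y": 0, "z": 46, "spin": 0, "fingers": 1}, {"x": 0, "y": 0, "z": 46, "spin": 0, "fingers": 1}, {"x": 0, "y": 0, "z": 46, "spin": 0, "fingers": 1}, {"x": 0, "y": 0, "z": 46, "spin": 0, "fingers": 1}])

```text
clock: 5.42
eef_pos: [0.6643, -0.0012, 0.0645]
tool_rot: [0.866, 0.5, 0.001, 0.0]
ft_force: [-0.4, -0.5, -0.3]
grip_width: 0.0227
grasp_force: 59.1
```

Run:
```python
from h import *
E=[];F=[]
for i in range(4): c=camera('wrist'); o=readout.get_obs(); E.append(o['eef_pos']);F.append(o['ft_force'])
print(np.mean(E,0),np.std(E,0),np.mean(F,0))
```

```text
[ 0.66389367 -0.00114978  0.0638802 ] [1.38063611e-04 1.19592013e-05 2.24006381e-04] [-0.11803219 -0.49492953 -0.67520985]
```

Request:
jog_arm(motion=[{"x": 0, "y": 0, "z": 8, "spin": 0, "fingers": 1}, {"x": 0, "y": 0, "z": 14, "spin": 0, "fingers": 1}, {"x": 0, "y": 0, "z": 20, "spin": 0, "fingers": 1}, {"x": 0, "y": 0, "z": 26, "spin": 0, "fingers": 1}, {"x": 0, "y": 0, "z": 26, "spin": 0, "fingers": 1}, {"x": 0, "y": 0, "z": 26, "spin": 0, "fingers": 1}])

```text
clock: 6.38
eef_pos: [0.6636, -0.0012, 0.0373]
tool_rot: [0.866, 0.5, -0.0, -0.0]
ft_force: [0.1, -0.1, -0.8]
grip_width: 0.0224
grasp_force: 59.1
```

Request:
jog_arm(motion=[{"x": 0, "y": 0, "z": 0, "spin": 0, "fingers": 0}, {"x": 0, "y": 0, "z": 0, "spin": 0, "fingers": 0}, {"x": 0, "y": 0, "z": 0, "spin": 0, "fingers": 0}, {"x": 0, "y": 0, "z": -40, "spin": 0, "fingers": 0}, {"x": 0, "y": 0, "z": -80, "spin": 0, "fingers": 0}, {"x": 0, "y": 0, "z": -125, "spin": 0, "fingers": -1}, {"x": -45, "y": -41, "z": -125, "spin": 0, "fingers": -1}, {"x": -90, "y": -81, "z": -125, "spin": 0, "fingers": -1}])

```text
clock: 7.38
eef_pos: [0.5483, -0.0389, 0.1632]
tool_rot: [0.866, 0.5, 0.001, 0.001]
ft_force: [-0.9, -1.0, 0.9]
grip_width: 0.0855
grasp_force: 0.0
```

Request:
jog_arm(motion=[{"x": -45, "y": -41, "z": 0, "spin": 0, "fingers": -1}, {"x": -90.4, "y": -81.9, "z": 0, "spin": 0, "fingers": -1}, {"x": -90.4, "y": -81.9, "z": 0, "spin": 0, "fingers": -1}, {"x": -90.4, "y": -81.9, "z": 0, "spin": 0, "fingers": -1}])

```text
clock: 7.88
eef_pos: [0.4332, -0.0762, 0.1632]
tool_rot: [0.866, 0.5, 0.001, 0.001]
ft_force: [0.2, -0.4, 0.2]
grip_width: 0.0855
grasp_force: 0.0
```

Run:
```python
from h import *
c=shot('wrist','w6.png'); o=readout.get_obs(); print(o['eef_pos'])
for p in ports(c,.109): print(p)
```

```text
[ 0.43395752 -0.07604795  0.16314734]
(array([137.5,  27.8]), np.int32(5968), array([0.4251, 0.0615, 0.109 ]))
(array([247.3, 172.1]), np.int32(4174), array([ 0.4352, -0.0351,  0.109 ]))
(array([277.3, 229. ]), np.int32(3649), array([ 0.4326, -0.0757,  0.109 ]))
```

Request:
jog_arm(motion=[{"x": 0, "y": 0, "z": 45, "spin": 0, "fingers": -1}, {"x": 0, "y": 0, "z": 92, "spin": 0, "fingers": -1}, {"x": 0, "y": 0, "z": 92, "spin": 0, "fingers": -1}, {"x": 0, "y": 0, "z": 92, "spin": 0, "fingers": 1}, {"x": 0, "y": 0, "z": 92, "spin": 0, "fingers": 1}, {"x": 0, "y": 0, "z": 92, "spin": 0, "fingers": 1}, {"x": 0, "y": 0, "z": 92, "spin": 0, "fingers": 1}, {"x": 0, "y": 0, "z": 92, "spin": 0, "fingers": 1}])

```text
clock: 8.93
eef_pos: [0.4332, -0.076, 0.0717]
tool_rot: [0.866, 0.5, 0.001, 0.001]
ft_force: [-0.1, 1.1, 5.2]
grip_width: 0.0222
grasp_force: 58.5
```

Request:
jog_arm(motion=[{"x": 0, "y": 0, "z": -45, "spin": 0, "fingers": 1}, {"x": 0, "y": 0, "z": -90, "spin": 0, "fingers": 1}, {"x": 36, "y": 41, "z": -90, "spin": 0, "fingers": 1}, {"x": 71, "y": 82, "z": -90, "spin": 0, "fingers": 1}, {"x": 106, "y": 122, "z": -90, "spin": 0, "fingers": 1}, {"x": 142, "y": 163, "z": -90, "spin": 0, "fingers": 1}, {"x": 142, "y": 163, "z": -90, "spin": 0, "fingers": 1}, {"x": 142, "y": 163, "z": -50, "spin": 0, "fingers": 1}])

```text
clock: 9.93
eef_pos: [0.6473, -0.0345, 0.1231]
tool_rot: [0.866, 0.5, 0.003, 0.002]
ft_force: [1.0, -0.3, -1.2]
grip_width: 0.0225
grasp_force: 59.2
```

Request:
jog_arm(motion=[{"x": 0, "y": 0, "z": 30, "spin": 0, "fingers": 1}, {"x": 0, "y": 0, "z": 55, "spin": 0, "fingers": 1}, {"x": 0, "y": 0, "z": 55, "spin": 0, "fingers": 1}, {"x": 0, "y": 0, "z": 55, "spin": 0, "fingers": 1}, {"x": 0, "y": 0, "z": 55, "spin": 0, "fingers": 1}])

```text
clock: 10.55
eef_pos: [0.6456, -0.0346, 0.0674]
tool_rot: [0.866, 0.5, 0.001, 0.001]
ft_force: [0.4, 0.2, -0.8]
grip_width: 0.0224
grasp_force: 59.1
```

Request:
jog_arm(motion=[{"x": 0, "y": 0, "z": 8, "spin": 0, "fingers": 1}, {"x": 0, "y": 0, "z": 16, "spin": 0, "fingers": 1}, {"x": 0, "y": 0, "z": 22, "spin": 0, "fingers": 1}, {"x": 0, "y": 0, "z": 28, "spin": 0, "fingers": 1}, {"x": 0, "y": 0, "z": 28, "spin": 0, "fingers": 1}, {"x": 0, "y": 0, "z": 28, "spin": 0, "fingers": 1}])

```text
clock: 11.3
eef_pos: [0.6445, -0.0345, 0.0371]
tool_rot: [0.866, 0.5, -0.0, -0.0]
ft_force: [-0.6, 0.5, -1.0]
grip_width: 0.0225
grasp_force: 59.1
```

Request:
jog_arm(motion=[{"x": 0, "y": 0, "z": 0, "spin": 0, "fingers": 0}, {"x": 0, "y": 0, "z": 0, "spin": 0, "fingers": 0}, {"x": 0, "y": 0, "z": 0, "spin": 0, "fingers": 0}, {"x": 0, "y": 0, "z": -40, "spin": 0, "fingers": 0}, {"x": 0, "y": 0, "z": -80, "spin": 0, "fingers": 0}, {"x": 0, "y": 0, "z": -125, "spin": 0, "fingers": -1}, {"x": -26, "y": -45, "z": -125, "spin": 0, "fingers": -1}, {"x": -53, "y": -90, "z": -125, "spin": 0, "fingers": -1}])

```text
clock: 12.3
eef_pos: [0.5399, -0.0354, 0.1632]
tool_rot: [0.866, 0.5, 0.001, 0.001]
ft_force: [-0.2, 0.2, -0.1]
grip_width: 0.0851
grasp_force: 0.0
```

Request:
jog_arm(motion=[{"x": -26, "y": -45, "z": 0, "spin": 0, "fingers": -1}, {"x": -52.3, "y": -90.9, "z": 0, "spin": 0, "fingers": -1}, {"x": -52.3, "y": -90.9, "z": 0, "spin": 0, "fingers": -1}, {"x": -52.3, "y": -90.9, "z": 45, "spin": 0, "fingers": -1}, {"x": -52.3, "y": -90.9, "z": 92, "spin": 0, "fingers": -1}, {"x": -52.3, "y": -90.9, "z": 92, "spin": 0, "fingers": -1}, {"x": -52.3, "y": -90.9, "z": 92, "spin": 0, "fingers": -1}, {"x": -52.3, "y": -90.9, "z": 92, "spin": 0, "fingers": 1}])

```text
clock: 13.3
eef_pos: [0.4374, -0.0354, 0.0722]
tool_rot: [0.866, 0.5, 0.002, 0.001]
ft_force: [0.1, 0.3, 0.7]
grip_width: 0.0698
grasp_force: 0.0
```

Request:
jog_arm(motion=[{"x": 0, "y": 0, "z": 0, "spin": 0, "fingers": 1}, {"x": 0, "y": 0, "z": 0, "spin": 0, "fingers": 1}, {"x": 0, "y": 0, "z": 0, "spin": 0, "fingers": 1}, {"x": 0, "y": 0, "z": 0, "spin": 0, "fingers": 1}])

```text
clock: 13.8
eef_pos: [0.4354, -0.0351, 0.071]
tool_rot: [0.866, 0.5, 0.0, 0.0]
ft_force: [-2.3, 0.3, 6.0]
grip_width: 0.0225
grasp_force: 58.5
```

Request:
jog_arm(motion=[{"x": 0, "y": 0, "z": -45, "spin": 0, "fingers": 1}, {"x": 0, "y": 0, "z": -90, "spin": 0, "fingers": 1}, {"x": 17, "y": 45, "z": -90, "spin": 0, "fingers": 1}, {"x": 34, "y": 90, "z": -90, "spin": 0, "fingers": 1}, {"x": 51, "y": 135, "z": -90, "spin": 0, "fingers": 1}, {"x": 67.4, "y": 181, "z": -90, "spin": 0, "fingers": 1}, {"x": 67.4, "y": 181, "z": -90, "spin": 0, "fingers": 1}, {"x": 67.4, "y": 181, "z": -50, "spin": 0, "fingers": 1}])

```text
clock: 14.8
eef_pos: [0.6281, -0.0676, 0.1224]
tool_rot: [0.866, 0.5, 0.003, 0.002]
ft_force: [0.8, -0.7, -1.6]
grip_width: 0.0223
grasp_force: 59.2
```

Request:
jog_arm(motion=[{"x": 0, "y": 0, "z": 30, "spin": 0, "fingers": 1}, {"x": 0, "y": 0, "z": 55, "spin": 0, "fingers": 1}, {"x": 0, "y": 0, "z": 55, "spin": 0, "fingers": 1}, {"x": 0, "y": 0, "z": 55, "spin": 0, "fingers": 1}, {"x": 0, "y": 0, "z": 55, "spin": 0, "fingers": 1}])

```text
clock: 15.42
eef_pos: [0.6266, -0.0674, 0.0672]
tool_rot: [0.866, 0.5, 0.001, 0.001]
ft_force: [0.1, -0.6, -0.5]
grip_width: 0.0225
grasp_force: 59.1
```

Request:
jog_arm(motion=[{"x": 0, "y": 0, "z": 8, "spin": 0, "fingers": 1}, {"x": 0, "y": 0, "z": 16, "spin": 0, "fingers": 1}, {"x": 0, "y": 0, "z": 22, "spin": 0, "fingers": 1}, {"x": 0, "y": 0, "z": 28, "spin": 0, "fingers": 1}, {"x": 0, "y": 0, "z": 28, "spin": 0, "fingers": 1}, {"x": 0, "y": 0, "z": 28, "spin": 0, "fingers": 1}])

```text
clock: 16.18
eef_pos: [0.6256, -0.0673, 0.0371]
tool_rot: [0.866, 0.5, -0.0, -0.0]
ft_force: [0.2, -0.4, -0.6]
grip_width: 0.0225
grasp_force: 59.2
```

Request:
jog_arm(motion=[{"x": 0, "y": 0, "z": 0, "spin": 0, "fingers": 0}, {"x": 0, "y": 0, "z": 0, "spin": 0, "fingers": 0}, {"x": 0, "y": 0, "z": 0, "spin": 0, "fingers": 0}, {"x": 0, "y": 0, "z": -40, "spin": 0, "fingers": 0}, {"x": 0, "y": 0, "z": -80, "spin": 0, "fingers": 0}, {"x": 0, "y": 0, "z": -130, "spin": 0, "fingers": 0}, {"x": 0, "y": 0, "z": -180, "spin": 0, "fingers": -1}, {"x": 0, "y": 0, "z": -203, "spin": 0, "fingers": -1}])

```text
clock: 17.18
eef_pos: [0.6269, -0.0675, 0.2445]
tool_rot: [0.866, 0.5, 0.002, 0.002]
ft_force: [-0.3, 0.6, -0.2]
grip_width: 0.077
grasp_force: 0.0
```

Request:
jog_arm(motion=[{"x": 36, "y": -31, "z": 0, "spin": -10, "fingers": -1}, {"x": 72, "y": -63, "z": 0, "spin": -20, "fingers": -1}, {"x": 108, "y": -94, "z": 0, "spin": -30, "fingers": -1}, {"x": 144, "y": -126, "z": 0, "spin": -40, "fingers": -1}, {"x": 180, "y": -157, "z": 0, "spin": -50, "fingers": -1}, {"x": 216, "y": -189, "z": 0, "spin": -60, "fingers": -1}, {"x": 252, "y": -220, "z": 0, "spin": -70, "fingers": -1}, {"x": 287.7, "y": -252.3, "z": 0, "spin": -80, "fingers": -1}])

```text
clock: 18.18
eef_pos: [0.5506, 0.3094, 0.2404]
tool_rot: [0.339, 0.941, 0.0, 0.0]
ft_force: [1.2, -0.3, 0.0]
grip_width: 0.0855
grasp_force: 0.0
```

Request:
jog_arm(motion=[{"x": 0, "y": 0, "z": 0, "spin": -10, "fingers": -1}, {"x": 0, "y": 0, "z": 0, "spin": -10, "fingers": -1}, {"x": 0, "y": 0, "z": 0, "spin": -10, "fingers": -1}, {"x": 0, "y": 0, "z": 0, "spin": -10, "fingers": -1}, {"x": 0, "y": 0, "z": 0, "spin": -10, "fingers": -1}])

```text
clock: 18.8
eef_pos: [0.5512, 0.3073, 0.2404]
tool_rot: [0.26, 0.966, 0.0, 0.0]
ft_force: [0.7, 0.1, 0.2]
grip_width: 0.0857
grasp_force: 0.0
```

Run:
```python
from h import *
c=shot('wrist','w7.png'); o=readout.get_obs(); print(o['eef_pos'],o['joint_pos'])
print(proj(c,[.4986,.337,.024]))
```

```text
[0.55119107 0.30743171 0.24042647] [5.08754723e-01 5.09189486e-01 4.22050392e-01 1.48353222e+00
 5.38021840e-05 1.03384204e+00]
[[278.80250686 122.7387727 ]]
```

View pics/w7.png

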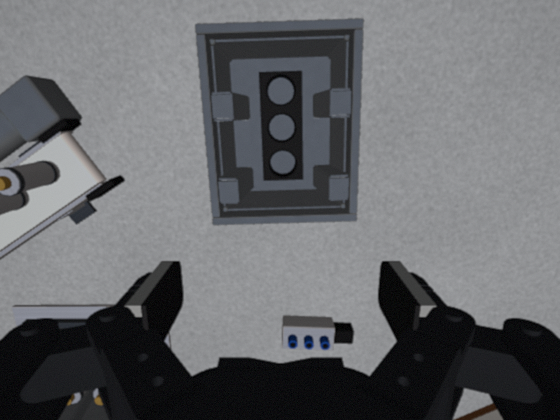

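Run:
```python
from h import *
c=camera('wrist')
uv,r,t=rack_fit(c,.024,[.4986,.337,2.63],(250,64,314,190)); print(uv,r,t)
uv=np.array([(196,24.5),(363.5,18),(356.5,221.5),(213,224)]); w=unproj(c,uv,.08); print(w)
print(fit_rect([(c,uv)],.08,r[0]))
print(camera('wrist')['tvec'].ravel(), readout.get_obs()['eef_pos'])
for p in ports(c,.109): print(p)
```

```text
[[300.125  71.125]
 [301.875 177.625]
 [264.125 179.125]
 [259.125  72.875]] (array([0.50439981, 0.33682892, 2.6510219 ]), np.float64(1.1066388958484326)) 54.0
[[0.39512815 0.31814823 0.08      ]
 [0.46048106 0.44032261 0.08      ]
 [0.61562591 0.35635259 0.08      ]
 [0.54790089 0.23463335 0.08      ]]
(array([0.50492677, 0.3372444 , 2.64419452]), np.float64(0.7279844984089362))
[-0.54329619 -0.34916682  0.30068723] [0.55109433 0.3076478  0.24035636]
(array([  1.8, 184. ]), np.int32(821), array([0.4227, 0.1094, 0.109 ]))
(array([ 98. , 400.8]), np.int32(730), array([0.6444, 0.0355, 0.109 ]))
```

Request:
jog_arm(motion=[{"x": 21, "y": -32, "z": 20, "spin": -1.7, "fingers": -1}, {"x": 43.1, "y": -63.2, "z": 50, "spin": -1.7, "fingers": -1}, {"x": 43.1, "y": -63.2, "z": 90, "spin": -1.7, "fingers": -1}, {"x": 43.1, "y": -63.2, "z": 90, "spin": -1.7, "fingers": -1}, {"x": 43.1, "y": -63.2, "z": 140, "spin": -1.7, "fingers": -1}, {"x": 43.1, "y": -63.2, "z": 180, "spin": -1.7, "fingers": -1}, {"x": 43.1, "y": -63.2, "z": 188, "spin": -1.7, "fingers": -1}, {"x": 43.1, "y": -63.2, "z": 188, "spin": -1.7, "fingers": -1}])

```text
clock: 19.95
eef_pos: [0.4833, 0.2754, 0.0536]
tool_rot: [0.245, 0.97, 0.001, 0.001]
ft_force: [-0.8, 0.8, -0.1]
grip_width: 0.0854
grasp_force: 0.0
```

Request:
jog_arm(motion=[{"x": 0, "y": 0, "z": 0, "spin": 0, "fingers": -1}, {"x": 0, "y": 0, "z": 0, "spin": 0, "fingers": -1}])

```text
clock: 20.2
eef_pos: [0.4833, 0.2755, 0.0541]
tool_rot: [0.244, 0.97, 0.001, 0.001]
ft_force: [-1.6, -0.1, -0.3]
grip_width: 0.0854
grasp_force: 0.0
```

Request:
jog_arm(motion=[{"x": 0, "y": 0, "z": 3, "spin": 0, "fingers": -0.5}, {"x": 0, "y": 0, "z": 3, "spin": 0, "fingers": 0}, {"x": 0, "y": 0, "z": 3, "spin": 0, "fingers": 0.5}, {"x": 0, "y": 0, "z": 3, "spin": 0, "fingers": 1}, {"x": 0, "y": 0, "z": 3, "spin": 0, "fingers": 1}, {"x": 0, "y": 0, "z": 3, "spin": 0, "fingers": 1}, {"x": 0, "y": 0, "z": 3, "spin": 0, "fingers": 1}, {"x": 0, "y": 0, "z": 3, "spin": 0, "fingers": 1}])

```text
clock: 21.2
eef_pos: [0.4823, 0.2749, 0.0506]
tool_rot: [0.245, 0.97, 0.001, 0.0]
ft_force: [-3.0, -2.9, 7.8]
grip_width: 0.0085
grasp_force: 58.1
```

Request:
jog_arm(motion=[{"x": 0, "y": 0, "z": 0, "spin": 0, "fingers": 1}, {"x": 0, "y": 0, "z": -10, "spin": 0, "fingers": 1}, {"x": 0, "y": 0, "z": -20, "spin": 0, "fingers": 1}, {"x": 0, "y": 0, "z": -40, "spin": 0, "fingers": 1}, {"x": 0, "y": 0, "z": -60, "spin": 0, "fingers": 1}, {"x": 0, "y": 0, "z": -60, "spin": 0, "fingers": 1}, {"x": 0, "y": 0, "z": -60, "spin": 0, "fingers": 1}])

```text
clock: 22.08
eef_pos: [0.4814, 0.2743, 0.1084]
tool_rot: [0.244, 0.97, -0.001, -0.001]
ft_force: [-0.9, 0.4, -2.9]
grip_width: 0.0079
grasp_force: 59.4
```

Run:
```python
from h import *
c=shot('wrist','w8.png'); o=readout.get_obs(); print(o['eef_pos'],o['joint_pos'],o['ft_force'])
d=shot('side','s8.png'); s=shot('scene','c8.png')
a=cv2.imread('pics/w8.png'); b=cv2.imread('pics/s8.png')[120:330,60:340]; e=cv2.imread('pics/c8.png')[60:270,250:530]
r=np.vstack([cv2.resize(b,(400,300)),cv2.resize(e,(400,300))]); cv2.imwrite('pics/m8.png',cv2.convertScaleAbs(np.hstack([cv2.resize(np.vstack([a,a*0])[:600,:],(400,600)) if 0 else np.vstack([cv2.resize(a,(400,300)),np.zeros((300,400,3),np.uint8)]),r]),alpha=1.5))
```

```text
[0.48116685 0.27422278 0.10810634] [ 5.18106527e-01  4.29194603e-01 -5.82546062e-02  1.08586366e+00
 -1.90501444e-04  1.01205750e+00] [-0.78942721  0.65183291 -4.36498044]
```

View pics/m8.png

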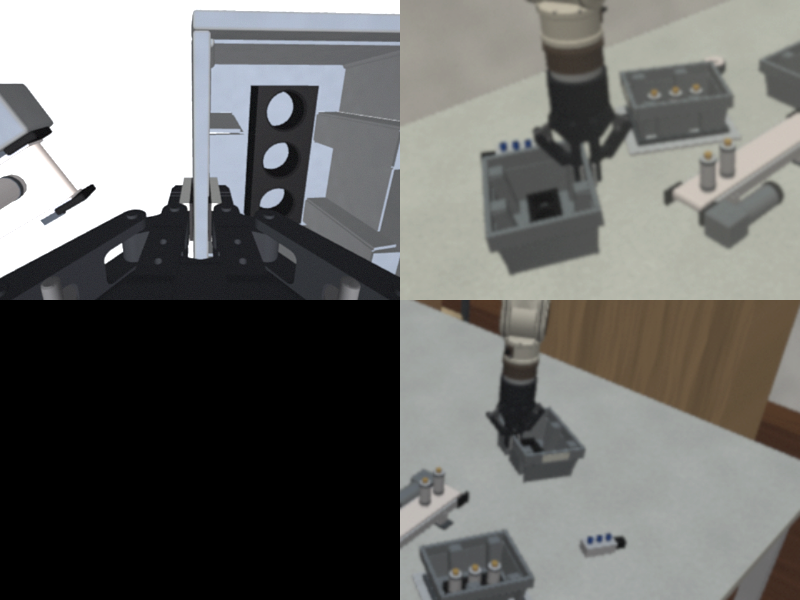

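```bash
cat >> h.py <<'E'
from scipy.spatial.transform import Rotation as Ro
def totepose(c,o,L,uv,g6):
    # refine tote pose in tool frame; L tote-frame pts (z from underside)
    T=Ro.from_quat(o['tool_rot']); 
    def f(p):
        W=T.apply(Ro.from_rotvec(p[3:]).apply(L@np.diag([-1,1,-1.]))+p[:3])+o['eef_pos']; return (proj(c,W)-uv).ravel()
    r=least_squares(f,g6,x_scale=[.01]*3+[.1]*3); return r.x,r.fun.reshape(-1,2)
E
python3 - <<'E'
from h import *
c=camera('wrist'); o=readout.get_obs()
im=cv2.cvtColor(c['pixels'],cv2.COLOR_RGB2GRAY)
m=(im<38).astype(np.uint8); m[:100]=0;m[305:]=0;m[:,:335]=0; m[:,460:]=0
print([np.where(m[y]>0)[0][[0,-1]].tolist() for y in range(124,300,20) if m[y].any()], np.where(m.any(1))[0][[0,-1]])
# tote frame -> tool: tote x=-tool x, tote y: =tool y?, z=-tool z
L=np.array([[-.088,-.07,.08],[-.080,-.062,.08],[-.056,-.022,.024],[-.056,.022,.024]])
g=np.array([.010,.066,.0505-.0,0,0,0])
T=Ro.from_quat(o['tool_rot'])
W=T.apply(L@np.diag([-1,1,-1.])+g[:3])+o['eef_pos']; print(proj(c,W).round(1))
# pixel corners
for (u,v) in [(269,17),(293,48),(351,122),(445,122)]:
    q=cv2.cornerSubPix(cv2.GaussianBlur(im,(3,3),0),np.array([[[u,v]]],np.float32),(6,6),(-1,-1),(3,60,.01)); print(u,v,q.ravel())
cv2.imwrite('pics/w8c.png',cv2.resize(cv2.cvtColor(c['pixels'],cv2.COLOR_RGB2BGR)[0:260,250:470],None,fx=2.3,fy=2.3,interpolation=cv2.INTER_CUBIC))
E
```

```text
[[352, 444], [351, 441], [350, 439], [349, 436], [347, 433], [346, 431], [345, 428], [344, 425], [343, 423]] [121 304]
[[265.4  13.6]
 [291.2  42.1]
 [367.5 119.2]
 [455.9 119.1]]
269 17 [271.1665    13.540727]
293 48 [293.  48.]
351 122 [350.91748 119.46434]
445 122 [445.91614  119.780754]
```

Run:
```python
from h import *
c=camera('wrist'); im=cv2.cvtColor(c['pixels'],cv2.COLOR_RGB2GRAY).astype(int)
for y in (30,60,100,140,170,200,230): print(y,262,' '.join(map(str,im[y,262:300])),'|335|',' '.join(map(str,im[y,335:380:1])) if y>=140 else '')
for x in (275,280,288): print('col',x,im[5:60,x].tolist())
for x in (365,380,400,430): print('col',x,im[10:70:1,x].tolist(), im[112:130,x].tolist())
```

```text
30 262 205 205 211 212 212 185 116 74 99 119 123 121 121 124 123 122 123 124 124 122 124 122 124 123 122 124 122 122 124 124 121 124 123 124 125 123 123 124 |335| 
60 262 211 209 207 207 198 162 90 69 95 120 126 125 125 127 126 126 125 126 126 126 126 126 126 126 126 126 125 126 126 121 117 113 108 112 123 119 111 94 |335| 
100 262 208 206 209 209 208 184 113 69 84 113 123 124 124 124 125 125 125 126 126 124 126 126 126 125 126 126 125 125 123 123 115 102 85 100 124 131 130 126 |335| 
140 262 205 206 206 205 203 186 138 79 78 105 123 128 125 125 125 125 126 129 126 128 127 128 128 127 128 130 128 129 127 123 116 99 88 115 128 128 127 127 |335| 129 128 127 129 129 128 127 127 129 128 129 129 130 130 115 61 14 7 13 12 16 13 12 11 15 23 36 36 36 38 36 35 34 33 33 37 35 37 35 35 37 32 29 44 79
170 262 209 210 210 209 209 209 179 100 72 101 125 128 125 128 126 126 128 125 126 126 124 127 125 126 126 125 125 124 122 118 110 93 68 65 67 66 67 68 |335| 129 126 129 128 129 130 130 129 131 129 130 131 117 73 28 12 9 15 14 15 16 16 16 20 35 36 38 36 36 36 38 35 38 35 34 37 35 36 36 30 27 54 92 
[... 2248 characters left out ...]
 189, 141, 117, 119, 122, 125, 123, 122, 123, 123, 124, 125, 123, 125, 126, 123, 125, 125, 124, 125, 124, 126, 126, 123, 120, 118, 115, 105, 81, 63, 63, 61, 62, 61, 62, 62, 61, 59, 60, 58, 61, 87, 121, 130, 127, 127, 114, 80, 67, 68, 68, 71, 70, 70, 71] [129, 130, 132, 132, 132, 132, 123, 94, 50, 32, 29, 35, 31, 32, 21, 18, 22, 56]
col 430 [191, 190, 191, 195, 199, 206, 191, 139, 115, 120, 121, 122, 122, 123, 123, 123, 123, 123, 123, 123, 123, 122, 123, 124, 123, 123, 122, 122, 122, 121, 118, 117, 110, 91, 67, 61, 60, 60, 63, 62, 62, 62, 58, 61, 60, 62, 81, 111, 125, 127, 127, 116, 85, 68, 68, 68, 69, 70, 71, 69] [130, 131, 129, 129, 128, 128, 122, 93, 45, 27, 26, 34, 35, 31, 32, 32, 32, 34]
```

Run:
```python
from h import *
c=camera('wrist'); o=readout.get_obs()
L=np.array([[-.088,-.07,.08],[-.080,-.062,.08],[-.056,-.022,.024],[-.056,.022,.024],[.056,-.022,.024]])
uv=np.array([[268,13.5],[293.2,41],[360.8,119.7],[445.5,119.7],[354,230]])
T=Ro.from_quat(o['tool_rot'])
def f(p,full=False):
    W=T.apply(Ro.from_rotvec([p[3],p[4],p[5]]).apply(L@np.diag([-1,1,-1.]))+p[:3])+o['eef_pos']
    q=(proj(c,W)-uv); q[4]=[ (q[4,0]), 0]; 
    # point 4: constrain line u at row 230 : interpolate along left rack edge
    a,b=proj(c,W)[2],proj(c,W)[4]; u=a[0]+(b[0]-a[0])*(230-a[1])/(b[1]-a[1]); q[4]=[u-354,0]
    return np.r_[q.ravel(), (p[5])/.02*.5,(p[4])/.03]
for fixed in (0,):
    r=least_squares(f,[.01,.066,.03+.05,0,0,0],x_scale=[.01]*3+[.1]*3); print(r.x.round(4),r.fun.round(1))
    p=r.x
    R=T*Ro.from_rotvec(p[3:]); 
    W=T.apply(p[:3])+o['eef_pos']; print('underside centre',W,'up',-R.apply([0,0,1]))
```

```text
[ 0.0094  0.0623  0.0548  0.0503 -0.012   0.0038] [-0.  -0.4 -0.1  0.5  0.3 -0.2 -0.2  0.1  0.1  0.   0.1 -0.4]
underside centre [0.50284436 0.33383563 0.05375661] up [0.01461208 0.05066615 0.99860875]
```

Request:
jog_arm(motion=[{"x": 0, "y": 0, "z": -25, "spin": 0, "fingers": 1}, {"x": 0, "y": 0, "z": -50, "spin": 0, "fingers": 1}, {"x": 0, "y": 0, "z": -75, "spin": 0, "fingers": 1}, {"x": 0, "y": 0, "z": -102, "spin": 0, "fingers": 1}, {"x": 0, "y": 0, "z": -102, "spin": 4, "fingers": 1}, {"x": -10, "y": -9, "z": -102, "spin": 9, "fingers": 1}, {"x": -25, "y": -22, "z": -102, "spin": 15, "fingers": 1}, {"x": -45, "y": -40, "z": -102, "spin": 22, "fingers": 1}])

```text
clock: 23.38
eef_pos: [0.5026, 0.2181, 0.2109]
tool_rot: [0.426, 0.905, -0.0, -0.0]
ft_force: [0.6, 0.2, -3.1]
grip_width: 0.0082
grasp_force: 59.4
```

Run:
```python
from h import *
o=readout.get_obs(); print(o['eef_pos'],o['grip_width'],o['ft_force'])
t=Ro.from_quat(o['tool_rot']); d=np.array([.5859,-.0115,.21])-o['eef_pos']; print(t.inv().apply(d)*1000, t.apply([1,0,0]))
```

```text
[0.50256593 0.2180997  0.21094592] 0.008219565561915186 [ 0.6392806   0.23583162 -3.08955722]
[-230.10255362  -81.93584131    0.9035329 ] [-6.36733487e-01  7.71083874e-01  3.55743133e-04]
```

Request:
jog_arm(motion=[{"x": -30, "y": -11, "z": 0, "spin": 9, "fingers": 1}, {"x": -65, "y": -23, "z": 0, "spin": 18, "fingers": 1}, {"x": -100, "y": -36, "z": 0, "spin": 28, "fingers": 1}, {"x": -135, "y": -48, "z": 0, "spin": 38, "fingers": 1}, {"x": -170, "y": -61, "z": 0, "spin": 48, "fingers": 1}, {"x": -200, "y": -71, "z": 0, "spin": 58, "fingers": 1}, {"x": -220, "y": -78, "z": 0, "spin": 66, "fingers": 1}, {"x": -230, "y": -82, "z": 0, "spin": 69.5, "fingers": 1}])

```text
clock: 24.38
eef_pos: [0.5866, -0.0124, 0.2107]
tool_rot: [0.866, 0.5, -0.0, -0.0]
ft_force: [0.7, 1.1, -3.0]
grip_width: 0.0076
grasp_force: 59.4
```

Request:
jog_arm(motion=[{"x": 0, "y": 0, "z": 0, "spin": 0, "fingers": 1}, {"x": 0, "y": 0, "z": 0, "spin": 0, "fingers": 1}, {"x": 0, "y": 0, "z": 0, "spin": 0, "fingers": 1}, {"x": 0, "y": 0, "z": 0, "spin": 0, "fingers": 1}])

```text
clock: 24.88
eef_pos: [0.5864, -0.0105, 0.2114]
tool_rot: [0.865, 0.502, 0.0, -0.0]
ft_force: [-0.6, -0.1, -3.7]
grip_width: 0.0079
grasp_force: 59.4
```

Run:
```python
from h import *
c=shot('wrist','w9.png');o=readout.get_obs(); print(o['eef_pos'],o['grip_width'],o['ft_force'])
t=Ro.from_quat(o['tool_rot']); d=np.array([.5859,-.0115,.21])-o['eef_pos']; print(t.inv().apply(d)*1000, t.apply([1,0,0]))
im=cv2.cvtColor(c['pixels'],cv2.COLOR_RGB2GRAY).astype(int)
print(im[5:30,280].tolist(), im[112:130,400].tolist(), im[124,340:365].tolist(), im[124,430:455].tolist(), im[200,262:300].tolist(), im[200,350:362])
```

```text
[ 0.58647171 -0.01061249  0.21143555] 0.0077875983895486015 [-0.90005836  0.09586302 -2.85814714]
[-1.05444037 -0.05622172  1.43538671] [4.96132800e-01 8.68246637e-01 1.49943902e-04]
[205, 206, 208, 204, 203, 204, 204, 204, 189, 140, 122, 123, 125, 127, 124, 126, 125, 125, 126, 127, 124, 126, 125, 125, 124] [133, 132, 133, 133, 134, 132, 125, 95, 49, 33, 33, 35, 33, 30, 25, 20, 23, 58] [131, 132, 132, 132, 132, 129, 130, 129, 131, 132, 113, 52, 3, 10, 12, 7, 8, 12, 13, 10, 11, 21, 34, 38, 37] [33, 32, 34, 31, 39, 48, 42, 34, 30, 28, 31, 33, 31, 28, 36, 71, 111, 130, 131, 129, 130, 127, 130, 129, 129] [193, 196, 198, 197, 202, 207, 182, 109, 66, 90, 118, 123, 125, 128, 125, 128, 129, 128, 129, 128, 128, 128, 128, 128, 127, 127, 128, 125, 124, 122, 113, 109, 126, 131, 128, 131, 129, 130] [10 13  7 16 11  6 24 36 34 37 39 38]
```

Request:
jog_arm(motion=[{"x": -1, "y": 0, "z": 20, "spin": 0, "fingers": 1}, {"x": -1, "y": 0, "z": 40, "spin": 0, "fingers": 1}, {"x": -1, "y": 0, "z": 55, "spin": 0, "fingers": 1}, {"x": -1, "y": 0, "z": 65, "spin": 0, "fingers": 1}, {"x": -1, "y": 0, "z": 70, "spin": 0, "fingers": 1}, {"x": -1, "y": 0, "z": 70, "spin": 0, "fingers": 1}, {"x": -1, "y": 0, "z": 70, "spin": 0, "fingers": 1}])

```text
clock: 25.8
eef_pos: [0.5865, -0.012, 0.142]
tool_rot: [0.865, 0.502, 0.001, 0.0]
ft_force: [-0.1, 0.2, -3.6]
grip_width: 0.0075
grasp_force: 59.5
```

Request:
jog_arm(motion=[{"x": 0, "y": 0, "z": 2, "spin": 0, "fingers": 1}, {"x": 0, "y": 0, "z": 4, "spin": 0, "fingers": 1}, {"x": 0, "y": 0, "z": 6, "spin": 0, "fingers": 1}, {"x": 0, "y": 0, "z": 6, "spin": 0, "fingers": 1}])

```text
clock: 26.3
eef_pos: [0.5858, -0.0116, 0.1361]
tool_rot: [0.865, 0.502, 0.0, -0.0]
ft_force: [-4.2, 1.8, 3.9]
grip_width: 0.0079
grasp_force: 59.4
```

Request:
jog_arm(motion=[{"x": 0, "y": 0, "z": 1, "spin": 0, "fingers": 1}, {"x": 0, "y": 0, "z": 2, "spin": 0, "fingers": 1}, {"x": 0, "y": 0, "z": 3, "spin": 0, "fingers": 1}, {"x": 0, "y": 0, "z": 3, "spin": 0, "fingers": 1}])

```text
clock: 26.8
eef_pos: [0.5857, -0.0114, 0.1336]
tool_rot: [0.865, 0.502, 0.0, -0.0]
ft_force: [-7.4, 2.4, 7.9]
grip_width: 0.008
grasp_force: 67.2
```

Resting on the far ledges; go 2 mm more, release gently.

Request:
jog_arm(motion=[{"x": 0, "y": 0, "z": 1, "spin": 0, "fingers": 1}, {"x": 0, "y": 0, "z": 2, "spin": 0, "fingers": 1}, {"x": 0, "y": 0, "z": 2, "spin": 0, "fingers": 0.5}, {"x": 0, "y": 0, "z": 2, "spin": 0, "fingers": 0.2}, {"x": 0, "y": 0, "z": 2, "spin": 0, "fingers": 0.2}, {"x": 0, "y": 0, "z": 2, "spin": 0, "fingers": 0.2}])

```text
clock: 27.55
eef_pos: [0.5862, -0.0122, 0.13]
tool_rot: [0.865, 0.501, -0.0, 0.0]
ft_force: [-0.2, -0.3, -0.3]
grip_width: 0.0344
grasp_force: 0.0
```

Request:
jog_arm(motion=[{"x": 0, "y": 0, "z": -30, "spin": 0, "fingers": 0.2}, {"x": -25, "y": 20, "z": -70, "spin": 0, "fingers": -1}, {"x": -65, "y": 45, "z": -110, "spin": 0, "fingers": -1}, {"x": -65, "y": 60, "z": -110, "spin": 0, "fingers": -1}, {"x": -65, "y": 60, "z": -110, "spin": 0, "fingers": -1}, {"x": -65, "y": 60, "z": -110, "spin": 0, "fingers": -1}])

```text
clock: 28.3
eef_pos: [0.605, -0.0976, 0.2392]
tool_rot: [0.865, 0.502, -0.001, -0.001]
ft_force: [0.5, 0.1, 0.2]
grip_width: 0.0855
grasp_force: 0.0
```

Run:
```python
from h import *
c=shot('wrist','w10.png');o=readout.get_obs(); print(o['eef_pos'],o['joint_pos'])
cv2.imwrite('pics/w10.png',cv2.cvtColor(c['pixels'],cv2.COLOR_RGB2BGR))
for z in(.104,.098):
  a=proj(c,[.6447,-.0343,z]).ravel(); x,y=a.astype(int); print(a)
im=cv2.cvtColor(c['pixels'],cv2.COLOR_RGB2GRAY)
m=(im<45).astype(np.uint8); n,l,st,ce=cv2.connectedComponentsWithStats(m)
print([(st[i].tolist(),ce[i].round(1).tolist()) for i in range(1,n) if st[i,4]>300])
```

```text
[ 0.6049487  -0.09738424  0.2392024 ] [-1.59667135e-01  4.71243292e-01  3.58381078e-01  1.46047555e+00
  1.15325274e-04  1.93032416e+00]
[283.20804671 108.58957675]
[283.16551824 108.73086878]
[([380, 0, 11, 51, 315], [384.6, 22.7]), ([9, 25, 45, 40, 711], [30.6, 44.5]), ([258, 30, 56, 145, 4978], [285.4, 99.2]), ([15, 178, 39, 27, 553], [33.8, 191.4]), ([0, 262, 560, 158, 47609], [279.6, 367.6]), ([199, 267, 23, 31, 362], [210.0, 281.9])]
```

Run:
```python
from h import *
c=camera('wrist')
uv,r,t=rack_fit(c,.104,[.6447,-.0343,1.05],(248,20,324,185)); print(uv,r,t)
p=r[0]
for k in(-.038,0,.038): print(p[:2]+k*np.array([np.cos(p[2]),np.sin(p[2])]))
im=cv2.cvtColor(c['pixels'],cv2.COLOR_RGB2GRAY).astype(int)
# near rim edges
for x in (230,285,340): print(x,im[195:262:2,x].tolist())
for y in (60,200): print(y,im[y,150:230:2].tolist(),im[y,340:420:2].tolist())
print(proj(c,[[*(p[:2]+np.array([[np.cos(p[2]),-np.sin(p[2])],[np.sin(p[2]),np.cos(p[2])]])@np.array(v)),.16] for v in((.088,.07),(.088,-.07),(-.088,.07),(-.088,-.07))]))
```

```text
[[313.375  30.125]
 [309.625 173.625]
 [260.875 173.875]
 [258.125  30.375]] (array([ 0.64707182, -0.03349601,  1.0521658 ]), np.float64(1.151216103448282)) 60.0
[ 0.62823555 -0.06649897]
[ 0.64707182 -0.03349601]
[ 6.65908085e-01 -4.93057000e-04]
230 [59, 61, 63, 65, 63, 60, 63, 65, 100, 79, 53, 57, 56, 58, 97, 103, 102, 103, 103, 157, 171, 169, 171, 173, 171, 175, 175, 172, 165, 168, 177, 176, 172, 172]
285 [62, 63, 60, 61, 62, 64, 62, 64, 91, 88, 56, 59, 59, 58, 96, 106, 107, 107, 104, 155, 170, 169, 163, 173, 176, 173, 172, 160, 167, 170, 167, 169, 171, 167]
340 [49, 55, 64, 61, 61, 61, 61, 63, 91, 87, 55, 56, 57, 56, 95, 108, 105, 106, 104, 140, 166, 162, 175, 174, 167, 169, 171, 166, 175, 175, 175, 171, 166, 165]
60 [159, 167, 168, 161, 161, 164, 165, 165, 164, 162, 163, 163, 153, 102, 101, 102, 102, 102, 95, 54, 101, 105, 103, 101, 101, 103, 104, 103, 105, 106, 104, 103, 105, 106, 91, 58, 58, 59, 58, 60] [47, 49, 48, 47, 50, 50, 48, 50, 101, 104, 103, 104, 103, 102, 103, 103, 103, 105, 104, 104, 104, 104, 93, 46, 92, 101, 101, 102, 103, 101, 147, 166, 169, 170, 166, 164, 166, 167, 167, 163]
200 [79, 105, 168, 171, 169, 171, 169, 166, 167, 166, 163, 167, 168, 172, 172, 168, 164, 165, 129, 104, 106, 107, 108, 96, 64, 105, 104, 104, 105, 106, 106, 105, 106, 104, 105, 106, 105, 98, 64, 60] [62, 59, 54, 58, 103, 105, 104, 104, 105, 105, 105, 104, 105, 106, 104, 105, 101, 53, 92, 107, 106, 108, 105, 122, 167, 168, 170, 166, 162, 168, 167, 167, 171, 166, 164, 166, 168, 168, 171, 172]
[[165.02639061 -56.56858762]
 [409.55309644 -57.3567728 ]
 [188.6685678  232.72285373]
 [383.75142103 232.63318444]]
```

Request:
jog_arm(motion=[{"x": 10, "y": -47, "z": 0, "spin": 0, "fingers": -1}, {"x": 20, "y": -94, "z": 0, "spin": 0, "fingers": -1}, {"x": 30, "y": -141, "z": 0, "spin": 0, "fingers": -1}, {"x": 40, "y": -188, "z": 20, "spin": 0, "fingers": -1}, {"x": 48.6, "y": -235, "z": 60, "spin": 0, "fingers": -1}, {"x": 48.6, "y": -235, "z": 60, "spin": 0, "fingers": -1}, {"x": 48.6, "y": -235, "z": 60, "spin": 0, "fingers": -1}, {"x": 48.6, "y": -235, "z": 60, "spin": 0, "fingers": -1}])

```text
clock: 29.4
eef_pos: [0.4283, 0.0609, 0.1818]
tool_rot: [0.865, 0.501, 0.002, 0.001]
ft_force: [0.7, 0.4, -0.1]
grip_width: 0.0856
grasp_force: 0.0
```

Run:
```python
from h import *
c=shot('wrist','w11.png');o=readout.get_obs(); print(o['eef_pos'])
t=Ro.from_quat(o['tool_rot'])
for p in ports(c,.109): print(p, t.inv().apply(p[2]-o['eef_pos']))
```

```text
[0.42820048 0.06073742 0.18169153]
(array([234.4, 167.4]), np.int32(3488), array([0.4213, 0.1071, 0.109 ])) [ 0.03661648 -0.02927418  0.07268714]
(array([274. , 221.6]), np.int32(3036), array([0.4251, 0.0617, 0.109 ])) [-0.00087452 -0.00338934  0.07267975]
```

Request:
jog_arm(motion=[{"x": 0, "y": 0, "z": 50, "spin": 0, "fingers": -1}, {"x": 0, "y": 0, "z": 90, "spin": 0, "fingers": -1}, {"x": 0, "y": 0, "z": 109, "spin": 0, "fingers": -1}, {"x": 0, "y": 0, "z": 109, "spin": 0, "fingers": -1}, {"x": 0, "y": 0, "z": 109, "spin": 0, "fingers": -1}, {"x": 0, "y": 0, "z": 109, "spin": 0, "fingers": -1}])

```text
clock: 30.2
eef_pos: [0.4275, 0.0608, 0.0726]
tool_rot: [0.865, 0.501, 0.001, 0.001]
ft_force: [-0.1, -0.4, 0.1]
grip_width: 0.0854
grasp_force: 0.0
```

Request:
jog_arm(motion=[{"x": 0, "y": 0, "z": 0, "spin": 0, "fingers": 1}, {"x": 0, "y": 0, "z": 0, "spin": 0, "fingers": 1}, {"x": 0, "y": 0, "z": 0, "spin": 0, "fingers": 1}, {"x": 0, "y": 0, "z": 0, "spin": 0, "fingers": 1}, {"x": 0, "y": 0, "z": 0, "spin": 0, "fingers": 1}, {"x": 0, "y": 0, "z": 0, "spin": 0, "fingers": 1}])

```text
clock: 30.95
eef_pos: [0.4259, 0.0609, 0.0716]
tool_rot: [0.865, 0.502, 0.0, -0.0]
ft_force: [-2.7, 1.2, 5.4]
grip_width: 0.0223
grasp_force: 58.6
```

Request:
jog_arm(motion=[{"x": 0, "y": 0, "z": -50, "spin": 0, "fingers": 1}, {"x": 0, "y": 0, "z": -100, "spin": 0, "fingers": 1}, {"x": 0, "y": 0, "z": -143, "spin": 0, "fingers": 1}, {"x": 13, "y": 48, "z": -143, "spin": 0, "fingers": 1}, {"x": 26, "y": 96, "z": -143, "spin": 0, "fingers": 1}, {"x": 40, "y": 144, "z": -143, "spin": 0, "fingers": 1}, {"x": 53, "y": 192, "z": -143, "spin": 0, "fingers": 1}, {"x": 65.9, "y": 239, "z": -143, "spin": 0, "fingers": 1}])

```text
clock: 31.95
eef_pos: [0.6676, -0.0014, 0.2133]
tool_rot: [0.865, 0.501, -0.0, -0.0]
ft_force: [0.6, 0.9, -0.5]
grip_width: 0.0222
grasp_force: 59.0
```

Request:
jog_arm(motion=[{"x": 0, "y": 0, "z": 0, "spin": 0, "fingers": 1}, {"x": 0, "y": 0, "z": 30, "spin": 0, "fingers": 1}, {"x": 0, "y": 0, "z": 60, "spin": 0, "fingers": 1}, {"x": 0, "y": 0, "z": 75, "spin": 0, "fingers": 1}, {"x": 0, "y": 0, "z": 75, "spin": 0, "fingers": 1}, {"x": 0, "y": 0, "z": 75, "spin": 0, "fingers": 1}, {"x": 0, "y": 0, "z": 75, "spin": 0, "fingers": 1}])

```text
clock: 32.83
eef_pos: [0.6671, -0.0008, 0.1411]
tool_rot: [0.865, 0.502, 0.001, 0.001]
ft_force: [-0.1, -0.8, -0.4]
grip_width: 0.0226
grasp_force: 59.2
```

Now lower to ~0.1115 (the residual settles).

Request:
jog_arm(motion=[{"x": -0.5, "y": -0.5, "z": 5, "spin": 0, "fingers": 1}, {"x": -0.5, "y": -0.5, "z": 5, "spin": 0, "fingers": 1}, {"x": -0.5, "y": -0.5, "z": 12, "spin": 0, "fingers": 1}, {"x": -0.5, "y": -0.5, "z": 20, "spin": 0, "fingers": 1}, {"x": -0.5, "y": -0.5, "z": 27.5, "spin": 0, "fingers": 1}, {"x": -0.5, "y": -0.5, "z": 27.5, "spin": 0, "fingers": 1}, {"x": -0.5, "y": -0.5, "z": 27.5, "spin": 0, "fingers": 1}])

```text
clock: 33.7
eef_pos: [0.6653, -0.001, 0.1114]
tool_rot: [0.865, 0.502, -0.0, -0.0]
ft_force: [0.7, 0.3, -0.0]
grip_width: 0.0226
grasp_force: 59.2
```

Request:
jog_arm(motion=[{"x": 0, "y": 0, "z": 0, "spin": 0, "fingers": 0}, {"x": 0, "y": 0, "z": 0, "spin": 0, "fingers": 0}, {"x": 0, "y": 0, "z": 0, "spin": 0, "fingers": 0}, {"x": 0, "y": 0, "z": -40, "spin": 0, "fingers": 0}, {"x": 0, "y": 0, "z": -80, "spin": 0, "fingers": 0}, {"x": 0, "y": 0, "z": -104, "spin": 0, "fingers": -1}, {"x": -5, "y": -50, "z": -104, "spin": 0, "fingers": -1}, {"x": -11, "y": -105, "z": -104, "spin": 0, "fingers": -1}])

```text
clock: 34.7
eef_pos: [0.5687, 0.0419, 0.2158]
tool_rot: [0.865, 0.501, 0.001, 0.0]
ft_force: [-0.3, 1.1, -0.3]
grip_width: 0.0853
grasp_force: 0.0
```

Request:
jog_arm(motion=[{"x": -5, "y": -53, "z": 0, "spin": 0, "fingers": -1}, {"x": -11, "y": -106, "z": 0, "spin": 0, "fingers": -1}, {"x": -16.3, "y": -160.5, "z": 0, "spin": 0, "fingers": -1}, {"x": -16.3, "y": -160.5, "z": 0, "spin": 0, "fingers": -1}, {"x": -16.3, "y": -160.5, "z": 50, "spin": 0, "fingers": -1}, {"x": -16.3, "y": -160.5, "z": 100, "spin": 0, "fingers": -1}, {"x": -16.3, "y": -160.5, "z": 144, "spin": 0, "fingers": -1}, {"x": -16.3, "y": -160.5, "z": 144, "spin": 0, "fingers": -1}])

```text
clock: 35.7
eef_pos: [0.4195, 0.1063, 0.0693]
tool_rot: [0.865, 0.501, -0.003, -0.001]
ft_force: [-0.5, -0.0, 1.3]
grip_width: 0.0851
grasp_force: 0.0
```

Request:
jog_arm(motion=[{"x": 0, "y": 0, "z": 0, "spin": 0, "fingers": -1}, {"x": 0, "y": 0, "z": 0, "spin": 0, "fingers": -1}, {"x": 0, "y": 0, "z": 0, "spin": 0, "fingers": 1}, {"x": 0, "y": 0, "z": 0, "spin": 0, "fingers": 1}, {"x": 0, "y": 0, "z": 0, "spin": 0, "fingers": 1}, {"x": 0, "y": 0, "z": 0, "spin": 0, "fingers": 1}, {"x": 0, "y": 0, "z": 0, "spin": 0, "fingers": 1}])

```text
clock: 36.58
eef_pos: [0.4216, 0.1074, 0.0721]
tool_rot: [0.865, 0.502, 0.0, -0.0]
ft_force: [-0.9, 0.6, 4.4]
grip_width: 0.0226
grasp_force: 58.8
```

Request:
jog_arm(motion=[{"x": 0, "y": 0, "z": -50, "spin": 0, "fingers": 1}, {"x": 0, "y": 0, "z": -100, "spin": 0, "fingers": 1}, {"x": 0, "y": 0, "z": -143, "spin": 0, "fingers": 1}, {"x": -2, "y": 53, "z": -143, "spin": 0, "fingers": 1}, {"x": -4, "y": 106, "z": -143, "spin": 0, "fingers": 1}, {"x": -6, "y": 160, "z": -143, "spin": 0, "fingers": 1}, {"x": -8, "y": 213, "z": -143, "spin": 0, "fingers": 1}, {"x": -10.3, "y": 265.7, "z": -143, "spin": 0, "fingers": 1}])

```text
clock: 37.58
eef_pos: [0.6482, -0.0348, 0.2139]
tool_rot: [0.865, 0.501, -0.0, -0.0]
ft_force: [1.4, -0.2, -0.1]
grip_width: 0.0228
grasp_force: 59.1
```

Request:
jog_arm(motion=[{"x": 0, "y": 0, "z": 0, "spin": 0, "fingers": 1}, {"x": 0, "y": 0, "z": 30, "spin": 0, "fingers": 1}, {"x": 0, "y": 0, "z": 60, "spin": 0, "fingers": 1}, {"x": 0, "y": 0, "z": 75, "spin": 0, "fingers": 1}, {"x": 0, "y": 0, "z": 75, "spin": 0, "fingers": 1}, {"x": 0, "y": 0, "z": 75, "spin": 0, "fingers": 1}, {"x": 0, "y": 0, "z": 75, "spin": 0, "fingers": 1}, {"x": 0, "y": 0, "z": 75, "spin": 0, "fingers": 1}])

```text
clock: 38.58
eef_pos: [0.6475, -0.0338, 0.1409]
tool_rot: [0.865, 0.501, 0.001, 0.0]
ft_force: [-0.7, -0.1, -1.1]
grip_width: 0.0225
grasp_force: 59.2
```

Request:
jog_arm(motion=[{"x": 0, "y": 0, "z": 5, "spin": 0, "fingers": 1}, {"x": 0, "y": 0, "z": 12, "spin": 0, "fingers": 1}, {"x": 0, "y": 0, "z": 20, "spin": 0, "fingers": 1}, {"x": 0, "y": 0, "z": 27, "spin": 0, "fingers": 1}, {"x": 0, "y": 0, "z": 27, "spin": 0, "fingers": 1}, {"x": 0, "y": 0, "z": 27, "spin": 0, "fingers": 1}])

```text
clock: 39.33
eef_pos: [0.6469, -0.0338, 0.1125]
tool_rot: [0.865, 0.501, -0.0, -0.0]
ft_force: [-0.8, -0.0, -0.9]
grip_width: 0.0224
grasp_force: 59.3
```

Request:
jog_arm(motion=[{"x": 0, "y": 0, "z": 0, "spin": 0, "fingers": 0}, {"x": 0, "y": 0, "z": 0, "spin": 0, "fingers": 0}, {"x": 0, "y": 0, "z": 0, "spin": 0, "fingers": 0}, {"x": 0, "y": 0, "z": -40, "spin": 0, "fingers": 0}, {"x": 0, "y": 0, "z": -80, "spin": 0, "fingers": 0}, {"x": 0, "y": 0, "z": -127, "spin": 0, "fingers": -1}, {"x": 0, "y": 0, "z": -127, "spin": 0, "fingers": -1}, {"x": 0, "y": 0, "z": -127, "spin": 0, "fingers": -1}])

```text
clock: 40.33
eef_pos: [0.6469, -0.0338, 0.2396]
tool_rot: [0.865, 0.501, 0.0, 0.0]
ft_force: [-0.6, 0.5, -0.9]
grip_width: 0.0853
grasp_force: 0.0
```

Request:
jog_arm(motion=[{"x": -48, "y": 5, "z": 0, "spin": 0, "fingers": -1}, {"x": -96, "y": 11, "z": 0, "spin": -4, "fingers": -1}, {"x": -144, "y": 16, "z": 0, "spin": -8, "fingers": -1}, {"x": -192, "y": 22, "z": 0, "spin": -12, "fingers": -1}, {"x": -240, "y": 28, "z": 0, "spin": -16, "fingers": -1}, {"x": -288, "y": 33, "z": 0, "spin": -20, "fingers": -1}, {"x": -336, "y": 38, "z": 0, "spin": -24, "fingers": -1}, {"x": -385, "y": 44, "z": 0, "spin": -28, "fingers": -1}])

```text
clock: 41.32
eef_pos: [0.4923, -0.3903, 0.2376]
tool_rot: [0.717, 0.697, -0.0, -0.002]
ft_force: [1.4, 0.1, 0.6]
grip_width: 0.0852
grasp_force: 0.0
```

Request:
jog_arm(motion=[{"x": 0, "y": 0, "z": 0, "spin": 0, "fingers": -1}, {"x": 0, "y": 0, "z": 0, "spin": 0, "fingers": -1}, {"x": 0, "y": 0, "z": 0, "spin": 0, "fingers": -1}, {"x": 0, "y": 0, "z": 0, "spin": 0, "fingers": -1}])

```text
clock: 41.82
eef_pos: [0.4944, -0.3885, 0.2397]
tool_rot: [0.717, 0.697, 0.0, -0.0]
ft_force: [-0.2, -0.7, 0.9]
grip_width: 0.0854
grasp_force: 0.0
```

Run:
```python
from h import *
c=shot('wrist','w12.png');o=readout.get_obs(); print(o['eef_pos'],o['joint_pos'])
d=shot('scene','c12.png')
a=cv2.imread('pics/w12.png'); cv2.imwrite('pics/m12.png',cv2.convertScaleAbs(np.vstack([a[:300],cv2.resize(cv2.imread('pics/c12.png')[150:360,120:400],(400,300)).copy() if 0 else cv2.copyMakeBorder(cv2.resize(cv2.imread('pics/c12.png')[150:360,120:400],(400,300)),0,0,0,160,cv2.BORDER_CONSTANT)]),alpha=1.4))
```

```text
[ 0.49443174 -0.38864397  0.23986718] [-6.66184976e-01  5.04421441e-01  4.12927118e-01  1.47933372e+00
  2.76289480e-05  9.34290504e-01]
```

View pics/m12.png

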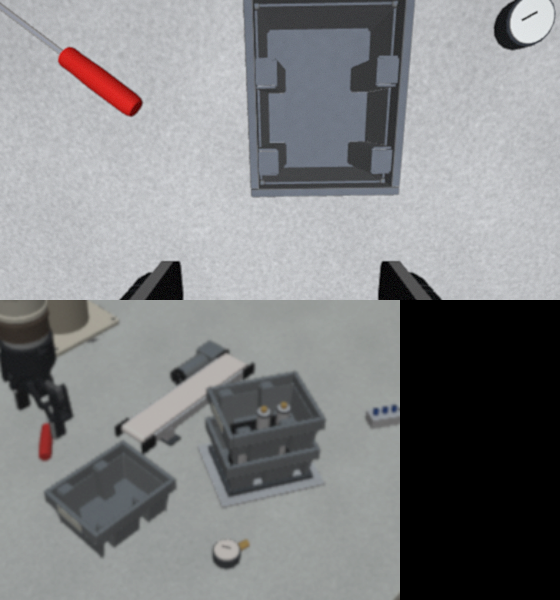

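```bash
cat > e.py <<'E'
from h import *
c=camera('wrist');o=readout.get_obs()
im=cv2.GaussianBlur(cv2.cvtColor(c['pixels'],cv2.COLOR_RGB2GRAY),(3,3),0).astype(float)
def edge(line,lo,hi):
    g=np.abs(np.diff(line))[lo:hi]; i=g.argmax(); w=g[max(i-2,0):i+3]; return lo+max(i-2,0)+.5+(w*np.arange(len(w))).sum()/w.sum()
b=[(x,edge(im[:,x],185,205)) for x in (270,290,310,330,350,370,385)]
l=[(edge(im[y],238,258),y) for y in (15,40,80,120,150,180)]
r=[(edge(im[y],394,420),y) for y in (15,40,80,120,150,180)]
for n,e in(('b',b),('l',l),('r',r)): print(n,np.round(e,1).tolist())
# fit pose: project edges lines
def f(p):
    cs,sn=np.cos(p[2]),np.sin(p[2]); R=np.array([[cs,-sn],[sn,cs]]); q=[]
    for e,a,bb in((b,(.088,-.07),(.088,.07)),(l,(.088,-.07),(-.088,-.07)),(r,(.088,.07),(-.088,.07))):
        P2=proj(c,[[*(p[:2]+R@np.array(v)),.08] for v in(a,bb)]); d=P2[1]-P2[0]; n=np.array([-d[1],d[0]])/np.linalg.norm(d); q.append((np.array(e)-P2[0])@n)
    return np.concatenate(q)
w=unproj(c,[[325,100]],.08)[0]
s=least_squares(f,[w[0],w[1],np.radians(268)],loss='soft_l1'); p=s.x; print(p,np.degrees(p[2]),s.fun.round(1))
u=np.array([np.cos(p[2]),np.sin(p[2])]); n=np.array([-u[1],u[0]])
G=p[:2]+.010*u+.066*n; print('grip',G); t=Ro.from_quat(o['tool_rot']); print(t.inv().apply([*G,.051]-o['eef_pos'])*1000, 'toolx deg',np.degrees(np.arctan2(*t.apply([1,0,0])[[1,0]])))
E
python3 e.py
```

```text
b [[270.0, 195.8], [290.0, 196.2], [310.0, 195.8], [330.0, 195.0], [350.0, 194.8], [370.0, 195.2], [385.0, 193.9]]
l [[242.7, 15.0], [243.7, 40.0], [245.7, 80.0], [247.3, 120.0], [248.5, 150.0], [249.3, 180.0]]
r [[413.2, 15.0], [411.4, 40.0], [408.0, 80.0], [396.1, 120.0], [402.1, 150.0], [399.4, 180.0]]
[ 0.53825352 -0.30598549  4.69648804] 269.08894321436895 [-0.3  0.3  0.3 -0.2 -0.1  0.5 -0.5 -0.1 -0.1  0.2  0.2  0.2 -0.2 -0.
  0.3  0.2 -8.2  0.3  0.1]
grip [ 0.60408617 -0.31703365]
[ 75.26994555 107.57444146 188.96275005] toolx deg 88.26989269540839
```

Request:
jog_arm(motion=[{"x": 25, "y": 36, "z": 0, "spin": -0.8, "fingers": -1}, {"x": 50, "y": 72, "z": 30, "spin": -0.8, "fingers": -1}, {"x": 75.3, "y": 107.6, "z": 60, "spin": -0.8, "fingers": -1}, {"x": 75.3, "y": 107.6, "z": 90, "spin": -0.8, "fingers": -1}, {"x": 75.3, "y": 107.6, "z": 90, "spin": -0.8, "fingers": -1}, {"x": 75.3, "y": 107.6, "z": 140, "spin": -0.8, "fingers": -1}, {"x": 75.3, "y": 107.6, "z": 180, "spin": -0.8, "fingers": -1}, {"x": 75.3, "y": 107.6, "z": 189, "spin": -0.8, "fingers": -1}])

```text
clock: 42.98
eef_pos: [0.602, -0.3176, 0.0493]
tool_rot: [0.714, 0.701, -0.001, -0.002]
ft_force: [-0.4, -0.3, 0.2]
grip_width: 0.0855
grasp_force: 0.0
```

Request:
jog_arm(motion=[{"x": 0, "y": 0, "z": 0, "spin": 0, "fingers": -1}, {"x": 0, "y": 0, "z": 0, "spin": 0, "fingers": -1}, {"x": 0, "y": 0, "z": 0, "spin": 0, "fingers": -1}, {"x": 0, "y": 0, "z": 0, "spin": 0, "fingers": -1}])

```text
clock: 43.48
eef_pos: [0.6043, -0.3181, 0.052]
tool_rot: [0.713, 0.701, 0.0, 0.001]
ft_force: [0.5, -0.0, -0.1]
grip_width: 0.0853
grasp_force: 0.0
```

Request:
jog_arm(motion=[{"x": 0, "y": 0, "z": 0, "spin": 0, "fingers": -0.5}, {"x": 0, "y": 0, "z": 0, "spin": 0, "fingers": 0}, {"x": 0, "y": 0, "z": 0, "spin": 0, "fingers": 0.5}, {"x": 0, "y": 0, "z": 0, "spin": 0, "fingers": 1}, {"x": 0, "y": 0, "z": 0, "spin": 0, "fingers": 1}, {"x": 0, "y": 0, "z": 0, "spin": 0, "fingers": 1}, {"x": 0, "y": 0, "z": 0, "spin": 0, "fingers": 1}, {"x": 0, "y": 0, "z": 0, "spin": 0, "fingers": 1}])

```text
clock: 44.48
eef_pos: [0.6035, -0.318, 0.0519]
tool_rot: [0.713, 0.701, -0.0, 0.0]
ft_force: [-1.1, 0.5, 5.6]
grip_width: 0.0087
grasp_force: 58.3
```

Request:
jog_arm(motion=[{"x": 0, "y": 0, "z": 0, "spin": 0, "fingers": 1}, {"x": 0, "y": 0, "z": -10, "spin": 0, "fingers": 1}, {"x": 0, "y": 0, "z": -30, "spin": 0, "fingers": 1}, {"x": 0, "y": 0, "z": -60, "spin": 0, "fingers": 1}, {"x": 0, "y": 0, "z": -60, "spin": 0, "fingers": 1}, {"x": 0, "y": 0, "z": -60, "spin": 0, "fingers": 1}, {"x": 0, "y": 0, "z": -60, "spin": 0, "fingers": 1}])

```text
clock: 45.35
eef_pos: [0.6027, -0.3173, 0.1088]
tool_rot: [0.713, 0.701, -0.0, -0.002]
ft_force: [-0.2, -0.4, -2.4]
grip_width: 0.0076
grasp_force: 58.0
```

Run:
```python
from h import *
c=shot('wrist','w13.png');o=readout.get_obs(); print(o['eef_pos'],o['joint_pos'],o['ft_force'])
im=cv2.cvtColor(c['pixels'],cv2.COLOR_RGB2GRAY).astype(int)
for y in (60,140,200,230): print(y,im[y,255:310].tolist())
for x in (280,): print(x,im[0:60,x].tolist())
```

```text
[ 0.60280295 -0.31730256  0.10891656] [-4.84543068e-01  6.73156891e-01  3.61038747e-01  1.26184823e+00
  3.58355603e-05  1.10368256e+00] [-0.01302335 -0.12108606 -2.15661364]
60 [101, 103, 103, 105, 99, 88, 87, 99, 105, 110, 105, 92, 91, 102, 104, 108, 109, 109, 109, 110, 110, 108, 109, 108, 110, 109, 109, 109, 109, 107, 108, 108, 108, 109, 103, 86, 67, 104, 156, 176, 176, 177, 179, 180, 180, 179, 178, 178, 179, 179, 179, 179, 179, 180, 178]
140 [111, 111, 112, 111, 110, 112, 110, 112, 109, 98, 71, 51, 68, 93, 101, 106, 110, 110, 110, 109, 110, 111, 111, 111, 108, 110, 110, 110, 109, 110, 111, 110, 111, 108, 103, 78, 87, 140, 175, 180, 178, 179, 180, 180, 182, 181, 179, 178, 175, 173, 175, 176, 177, 177, 177]
200 [113, 112, 110, 113, 114, 111, 113, 111, 113, 112, 114, 111, 103, 89, 96, 103, 107, 108, 108, 109, 109, 108, 109, 110, 108, 109, 107, 109, 109, 107, 109, 107, 108, 106, 93, 73, 102, 156, 180, 182, 182, 181, 182, 182, 180, 175, 174, 169, 169, 170, 171, 174, 175, 177, 176]
230 [111, 111, 110, 110, 111, 110, 110, 109, 110, 110, 110, 109, 110, 102, 95, 100, 105, 109, 109, 110, 110, 108, 107, 110, 108, 109, 109, 108, 108, 110, 108, 109, 109, 105, 88, 73, 122, 176, 186, 186, 188, 186, 184, 182, 183, 183, 180, 178, 175, 176, 178, 176, 176, 178, 180]
280 [179, 180, 180, 179, 178, 177, 177, 175, 175, 174, 173, 173, 174, 174, 161, 120, 104, 106, 109, 111, 110, 110, 111, 109, 112, 110, 110, 111, 109, 110, 112, 111, 108, 112, 109, 111, 111, 109, 107, 105, 103, 95, 76, 78, 101, 105, 103, 106, 106, 107, 107, 108, 107, 106, 109, 107, 108, 108, 110, 109]
```

Request:
jog_arm(motion=[{"x": 0, "y": 0, "z": -25, "spin": 0, "fingers": 1}, {"x": 0, "y": 0, "z": -55, "spin": 0, "fingers": 1}, {"x": 0, "y": 0, "z": -90, "spin": 0, "fingers": 1}, {"x": 0, "y": 0, "z": -125, "spin": 0, "fingers": 1}, {"x": 0, "y": 0, "z": -151, "spin": -5, "fingers": 1}, {"x": 10, "y": 0, "z": -151, "spin": -13, "fingers": 1}, {"x": 25, "y": 0, "z": -151, "spin": -22, "fingers": 1}, {"x": 45, "y": -1, "z": -151, "spin": -32, "fingers": 1}])

```text
clock: 46.4
eef_pos: [0.6032, -0.2726, 0.2604]
tool_rot: [0.49, 0.872, -0.0, -0.001]
ft_force: [0.6, -0.2, -1.9]
grip_width: 0.0077
grasp_force: 58.1
```

```bash
cat > g.py <<'E'
from h import *
o=readout.get_obs(); print(o['eef_pos'],o['grip_width'],o['ft_force'],o['joint_pos'])
t=Ro.from_quat(o['tool_rot']); d=np.array([.5975,.0057,.26])-o['eef_pos']; print(t.inv().apply(d)*1000, 240.3-np.degrees(np.arctan2(*t.apply([1,0,0])[[1,0]]))%360)
E
python3 g.py
```

```text
[ 0.6032093  -0.27255956  0.26041315] 0.0077470990861661475 [ 0.62855607 -0.15911384 -1.86970412] [-4.24452612e-01  5.82708682e-01  5.94767443e-01  1.58483740e+00
  1.35368590e-04  6.00384915e-01]
[240.77248539 139.60404768   0.68462726] 119.0189221077032
```

Request:
jog_arm(motion=[{"x": 30, "y": 17, "z": 0, "spin": -10, "fingers": 1}, {"x": 60, "y": 35, "z": 0, "spin": -20, "fingers": 1}, {"x": 90, "y": 52, "z": 0, "spin": -30, "fingers": 1}, {"x": 120, "y": 70, "z": 0, "spin": -40, "fingers": 1}, {"x": 150, "y": 87, "z": 0, "spin": -50, "fingers": 1}, {"x": 180, "y": 105, "z": 0, "spin": -60, "fingers": 1}, {"x": 210, "y": 122, "z": 0, "spin": -70, "fingers": 1}, {"x": 240.8, "y": 139.6, "z": 0, "spin": -80, "fingers": 1}])

```text
clock: 47.4
eef_pos: [0.5986, 0.0066, 0.2607]
tool_rot: [-0.185, 0.983, 0.0, -0.001]
ft_force: [0.4, -0.8, -1.8]
grip_width: 0.0076
grasp_force: 58.1
```

Request:
jog_arm(motion=[{"x": 0, "y": 0, "z": 0, "spin": -10, "fingers": 1}, {"x": 0, "y": 0, "z": 0, "spin": -20, "fingers": 1}, {"x": 0, "y": 0, "z": 0, "spin": -30, "fingers": 1}, {"x": 0, "y": 0, "z": 0, "spin": -39, "fingers": 1}, {"x": 0, "y": 0, "z": 0, "spin": -39, "fingers": 1}, {"x": 0, "y": 0, "z": 0, "spin": -39, "fingers": 1}, {"x": 0, "y": 0, "z": 0, "spin": -39, "fingers": 1}])

```text
clock: 48.28
eef_pos: [0.5991, 0.0055, 0.2616]
tool_rot: [-0.499, 0.866, 0.0, -0.0]
ft_force: [0.6, -0.1, -2.4]
grip_width: 0.008
grasp_force: 58.1
```

```bash
python3 g.py
python3 - <<'E'
from h import *
c=shot('wrist','w14.png')
im=cv2.cvtColor(c['pixels'],cv2.COLOR_RGB2GRAY).astype(int)
for y in (60,140,230): print(y,im[y,280:310].tolist())
print(im[5:30,280].tolist())
s=shot('scene','c14.png');d=shot('side','d14.png')
a=cv2.imread('pics/c14.png')[110:320,170:450];b=cv2.imread('pics/d14.png')[90:300,120:400]
cv2.imwrite('pics/m14.png',cv2.convertScaleAbs(np.hstack([cv2.resize(a,(400,300)),cv2.resize(b,(400,300))]),alpha=1.5))
E
```

```text
[0.59907392 0.00547292 0.26158377] 0.008047703139542664 [ 0.64245247 -0.14488318 -2.44020294] [ 9.12084302e-03  4.36101278e-01  3.61111328e-01  1.49623780e+00
  2.86871948e-05 -1.03677552e+00]
[0.5919142  1.47521721 1.58445945] 0.3745505815072079
60 [110, 108, 107, 110, 107, 106, 108, 103, 103, 100, 85, 62, 99, 151, 172, 173, 173, 176, 185, 183, 185, 180, 180, 178, 176, 175, 174, 174, 173, 174]
140 [110, 109, 110, 110, 110, 108, 109, 106, 104, 95, 71, 59, 81, 118, 150, 169, 171, 169, 169, 161, 156, 171, 176, 177, 179, 179, 178, 175, 173, 178]
230 [108, 107, 108, 110, 109, 107, 107, 106, 102, 86, 58, 74, 110, 144, 168, 170, 168, 167, 163, 160, 174, 179, 178, 176, 177, 177, 176, 179, 180, 179]
[176, 178, 179, 181, 181, 181, 176, 174, 173, 160, 121, 104, 108, 110, 109, 108, 110, 109, 110, 109, 110, 110, 110, 110, 110]
```

Request:
jog_arm(motion=[{"x": 0.5, "y": 0.5, "z": 15, "spin": 0, "fingers": 1}, {"x": 0.5, "y": 0.5, "z": 30, "spin": 0, "fingers": 1}, {"x": 0.5, "y": 0.5, "z": 40, "spin": 0, "fingers": 1}, {"x": 0.5, "y": 0.5, "z": 45, "spin": 0, "fingers": 1}, {"x": 0.5, "y": 0.5, "z": 45, "spin": 0, "fingers": 1}, {"x": 0.5, "y": 0.5, "z": 45, "spin": 0, "fingers": 1}])

```text
clock: 49.18
eef_pos: [0.5988, 0.0053, 0.2174]
tool_rot: [-0.5, 0.866, -0.0, 0.0]
ft_force: [-0.0, -0.1, -1.9]
grip_width: 0.0078
grasp_force: 58.2
```

Request:
jog_arm(motion=[{"x": 0, "y": 0, "z": 2, "spin": 0, "fingers": 1}, {"x": 0, "y": 0, "z": 4, "spin": 0, "fingers": 1}, {"x": 0, "y": 0, "z": 5, "spin": 0, "fingers": 1}, {"x": 0, "y": 0, "z": 5, "spin": 0, "fingers": 1}])

```text
clock: 49.68
eef_pos: [0.5984, 0.0054, 0.2119]
tool_rot: [-0.5, 0.866, 0.0, 0.0]
ft_force: [-0.5, -0.2, -1.3]
grip_width: 0.0077
grasp_force: 57.9
```

Request:
jog_arm(motion=[{"x": 0, "y": 0, "z": 2, "spin": 0, "fingers": 1}, {"x": 0, "y": 0, "z": 3, "spin": 0, "fingers": 1}, {"x": 0, "y": 0, "z": 4, "spin": 0, "fingers": 1}, {"x": 0, "y": 0, "z": 4, "spin": 0, "fingers": 1}])

```text
clock: 50.18
eef_pos: [0.5987, 0.0054, 0.2084]
tool_rot: [-0.5, 0.866, -0.0, 0.0]
ft_force: [-2.3, 1.7, 4.4]
grip_width: 0.0077
grasp_force: 65.4
```

Request:
jog_arm(motion=[{"x": 0, "y": 0, "z": 1, "spin": 0, "fingers": 1}, {"x": 0, "y": 0, "z": 2, "spin": 0, "fingers": 1}, {"x": 0, "y": 0, "z": 2, "spin": 0, "fingers": 0.5}, {"x": 0, "y": 0, "z": 2, "spin": 0, "fingers": 0.2}, {"x": 0, "y": 0, "z": 2, "spin": 0, "fingers": 0.2}, {"x": 0, "y": 0, "z": 2, "spin": 0, "fingers": 0.2}])

```text
clock: 50.92
eef_pos: [0.5985, 0.0052, 0.2054]
tool_rot: [-0.5, 0.866, 0.0, -0.0]
ft_force: [-0.9, -0.4, -0.5]
grip_width: 0.0344
grasp_force: 0.0
```

Request:
jog_arm(motion=[{"x": 0, "y": 0, "z": -30, "spin": 0, "fingers": 0.2}, {"x": 0, "y": 0, "z": -70, "spin": 0, "fingers": 0.2}, {"x": 0, "y": 40, "z": -90, "spin": 0, "fingers": 0.2}, {"x": 0, "y": 90, "z": -90, "spin": 0, "fingers": 0.2}, {"x": 0, "y": 140, "z": -90, "spin": 0, "fingers": 0.2}, {"x": 0, "y": 190, "z": -90, "spin": 0, "fingers": 0.2}, {"x": 0, "y": 190, "z": -90, "spin": 0, "fingers": 0.2}, {"x": 0, "y": 190, "z": -90, "spin": 0, "fingers": 0.2}])

```text
clock: 51.92
eef_pos: [0.4346, 0.1003, 0.2962]
tool_rot: [-0.5, 0.866, -0.0, 0.001]
ft_force: [0.3, 0.4, -0.2]
grip_width: 0.0342
grasp_force: 0.0
```

Run:
```python
from h import *
s=shot('scene','c15.png');d=shot('side','d15.png')
def draw(c,fn,x0,y0):
    im=cv2.cvtColor(c['pixels'],cv2.COLOR_RGB2BGR)[y0:y0+190,x0:x0+190]; im=cv2.convertScaleAbs(cv2.resize(im,(400,400),interpolation=cv2.INTER_CUBIC),alpha=1.5)
    u=np.array([np.cos(1.0515),np.sin(1.0515)]);n=np.array([-u[1],u[0]])
    for C,z in(((.6447,-.0343),.086),((.6471,-.0335),.160),((.6465,-.034),.234)):
        W=[[*(np.array(C)+a*.088*u+b*.07*n),z] for a,b in((1,1),(1,-1),(-1,-1),(-1,1))]
        q=((proj(c,W)-[x0,y0])*400/190).astype(int); cv2.polylines(im,[q],True,(0,0,255),1)
    return im
cv2.imwrite('pics/m15.png',np.hstack([draw(s,'',225,140),draw(d,'',165,100)]))
```

```text
(no output)
```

View pics/m15.png

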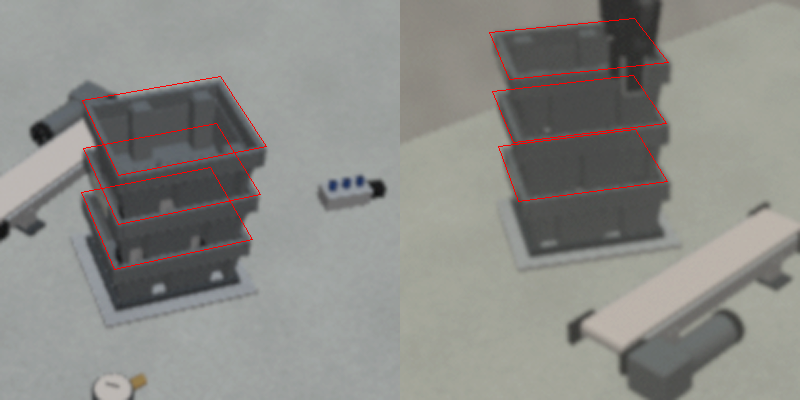

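The model rims line up with all three totes in both views: the stack is square, and the conveyor is clear. I'm handing the job in.

```bash
python3 -c "
from workcell import bot
print(bot.job_done())"
```

```text
the job is handed in; nothing more can be done
None
```

The job is handed in, with no verdict returned: all five barrels went upright into pockets (three in the lowest tote, two in the second), and the last camera check showed the second tote and the plain cover stacked level and end for end on the plate, with the gauge, valve block and screwdriver never touched.

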